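Scan the stock label of a pot on the display turntable

ROBOT

A 6-joint arm with a two-finger parallel gripper is mounted at the origin on the work surface. World frame = base frame: x ahead of the robot, y to its left, z up, the work surface at z = 0. Lengths are in mm, angles in degrees, forces in N, time in s.
With the tool pointing down it reaches from about 300 to 850 mm from the base axis. Payload 4.2 kg.
Tool frame: the origin (TCP) lies at the very end of the fingers, on their centre line; the grasp point (between the pads) lies 19 mm behind it (env.grip_depth is the distance from the TCP to the grasp point, in mm); y points along the fingers, z is the direction in which the jaws open and shut, and the axes are right-handed (so a half turn about y gives the same grasp; the last joint's range is limited). The gripper opens to 91 mm and grips with 3 to 60 N. Pads are 32 mm wide; open, the fingers measure 118 mm over their backs; the gripper's body (76 mm by 178 mm) begins 60 mm behind the grasp point.
Start: joints at [-65.26, 18.312, 89.639, -0, 72.044, -1.146], TCP at [251.042, -517.321, 213.976] pointing down, gripper open.
Joint ranges: [-177.97, 177.97], [-48.28, 115.42], [12.27, 149.76], [-77.06, 257.06], [2.81, 150.46], [-146.56, 146.56]. Speed limits (degrees/s): [147.25, 147.25, 180, 180, 180, 180].

INTERFACE

Orientations are given as [roll, pitch, yaw] about the fixed x, y, z axes, in that order (R = Rz(yaw) Ry(pitch) Rx(roll)).
In Python, from workcell import state, imaging, job, env gives the robot as it stands.
- The arm moves only by the shell command python3 -m pendant 'ROWS' [FORCE]. ROWS is JSON, a list of rows, each an object with "delta_pos": the shift along the tool's x, y, z in cm, a list of three; "twist": the turn, a rotation vector about the tool's x, y, z in degrees, a list of three; "grip": the opening in per cent of the stroke, from 0 (shut) to 100 (fully open). In form: [{"delta_pos": [tx, ty, tz], "twist": [wx, wy, wz], "grip": grip}, ...]. A call has exactly 5 rows; each row is the pose to reach, as a shift and turn from the pose commanded when the call began, along the tool's axes at that moment; what a row does not reach only later rows make up. A row lasts 1/10 s, in which the tool goes at most 50 mm and 8.59 degrees, less where a joint would pass 70% of its speed; a pose out of reach is approached as far as the arm can. A call with a gripper value outside its range is refused whole. The fingers move at their own pace and stop on an object; FORCE is the grip in N (left out, the last holds). Time passes only in rows, so rows that repeat a pose let the fingers close, or fill a call up. It gives the time, the measured TCP pose, the force and the opening at its end, in the units of the state.
- state(): the state, without advancing time (a new reading comes with each control period).
- imaging.grab_frame(name): name is "scene" or "side" or "wrist"; returns (picture, depth): 400x640x3 uint8, red, green, blue; 400x640 float32, mm along the optical axis (not along the pixel's ray), 0 where there is no reading.
- imaging.camera_info(name): a dict with "fx", "fy", "cx", "cy" (pixels), "k1" (the pictures are not rectified: a ray, as slopes to the right and down, at radius r is drawn at 1 + k1 r^2 times it, then the intrinsics apply), "R" (3x3) and "t" (3): a world point X has camera coordinates R X + t. Camera axes: x right, y down, z forward; pixel columns grow to the right and rows downward; lengths in mm; the calibration is good to about 2 mm. A picture is of the moment at which its call begins: read the wrist's pose just before it. camera_info takes no time and is no camera call; for the wrist camera it gives the pose at the moment of the call.
- job.job_done(): hands the job in, once; it reports no verdict.
The state is a dict: "time_s": time; "qpos": joint angles; "qvel": joint speeds; "effort": joint torques, N m; "ee_pos": TCP position; "ee_rot": TCP orientation; "force": force on the tool from outside, world axes, zero at the start; "torque": the same for the moment, N m; "gripper_width": finger opening in mm.
Only numpy, scipy, OpenCV 4.12 (cv2) and the standard library are available. Lean on these libraries where they do the work, as an engineer would, in place of code of your own. Each camera call takes 0.05 s, during which the arm holds its last target.

TASK

Push the turntable round by its spoke handles, without touching the pots on it, until the stock label on the rectangular pot looks well away from the crates at the back. Then pick up the hand scanner, point its window squarely at the middle of that label from about 8 cm away and hold it still for a second and a half, touching no pot with it. Finally stand the scanner upright on the middle of its rest pad again and let go, leaving the rest of the bench as it was.

Things in the scene. Friction and masses are not known exactly. Their poses are not given: they have to be found in the camera images.
- label: White printed label, 56 mm wide and 36 mm high, stuck on one long upright face of the rectangular pot. Origin at the centre of the label's surface; its x axis points straight out of the pot (level), z up. At the start it looks away from the robot, towards the crates.
- rect_pot_mid (a point): Centre (55 mm up) of the rectangular pot: open, cream glazed, 70 x 110 x 110 mm high, 0.7 kg, loose on the turntable near the rim, its x axis pointing roughly outwards from the turntable's axis, to the face with the label. Label centre 30.5 mm out along x and 62 mm above the pot's underside.
- hex_pot_mid (a point): Centre of the six-sided green pot, 92 mm over the corners, 85 mm high, loose on the turntable.
- round_pot_mid (a point): Centre of the round clay pot, 84 mm diameter, 75 mm high, loose on the turntable.
- wheel: Turning disc of the black turntable, radius 125 mm, top 70 mm above the bench; turns either way, stops by itself (drag 0.25 N m). Origin on its axis at bench level, z up. Six level steel spokes, 16 mm thick, 42 mm above the bench, reach from the rim to 210 mm from the axis, at 30, 90, 150, 210, 270, 330 degrees from its x axis. Push them sideways with closed fingertips about 185 mm from the axis.
- crates_front (a point): Middle of the front (robot-side) face, half-way up, of a row of three open plywood crates of pots fixed along the back of the bench: 130 mm deep (x), 610 mm long (y), 100 mm high. x points away from the robot.
- scanner_grip (a point): Centre of the hand scanner's head: a grey box 80 mm long (x), 44 mm wide (y), 40 mm high, on a black neck 32 mm square and a round foot of 34 mm radius; 115 mm high in all, 0.25 kg. This point is 95 mm above the foot's underside, 5 mm ahead (x) of the foot's axis. It looks along x (any direction at the start), z up. Grip it from above across the head's 44 mm width.
- scanner_window (a point): Middle of the scanner's dark window in the front of the head, 41 mm ahead of the head's centre along x, same height and axes; the scanner looks along +x from here.
- pad: The scanner's rest pad: flat black rubber square, 130 mm, 4 mm thick, fixed to the bench left or right of the turntable; the scanner stands on its middle. Origin at the centre of its underside.
- pot_stack: Fixed stack of pots on the other side of the turntable, 125 mm square up to 160 mm, then 100 mm square up to 250 mm. Origin at the centre of its underside.
- bottle_mid (a point): Centre of an upright white bottle, 60 mm diameter, 170 mm high, loose, beyond the pad.
- saucers_mid (a point): Centre of a short stack of clay saucers, 74 mm diameter, 60 mm high, loose, on the robot's side of the pad.
- mug_mid (a point): Centre of a white mug, 72 mm diameter, 90 mm high, loose, near the pot stack.
- tape_mid (a point): Centre of a roll of tape standing flat, 90 mm diameter, 48 mm high, loose, near the pot stack.
- bowl_mid (a point): Centre of a small glazed bowl, 80 mm diameter, 30 mm high, loose, on the robot's side of the turntable.
- brush_grip (a point): Middle of the handle of a brush, 160 mm long, lying flat on the bench on the robot's side of the turntable; its x axis runs from the handle to the bristles.
Mind the look-alikes: they are no part of the job. What is shaped like the part that bears scanner_grip but blue or purple is not meant.

How it is judged:
By the outcome, as a careful person would: the job done as asked, in the order asked, and still so for the second after the job is handed in, with the robot touching nothing.
It also fails if it takes over 67 s, if anything falls off the work surface, if the arm or the gripper's body presses on something with over 40 N, if the wrist force passes 120 N, or if a joint passes its speed limit or range.

## Working session

There is one attempt and no reset: what is moved stays moved. The work goes in short steps, Python scripts to look and compute and a shell command to move; the robot and the scene stay as the last step left them, time stands still between calls to the robot, and variables do not carry over. Pictures are saved under pics/ and viewed, and the job is handed in when it is done.

```bash
ls; mkdir -p pics
python3 - <<'E'
from workcell import state, imaging, job, env
import cv2,json
s=state();print({k:s[k] for k in ('time_s','ee_pos','ee_rot','gripper_width')},env.grip_depth)
for n in ("scene","side","wrist"):
    p,d=imaging.grab_frame(n); cv2.imwrite(f"pics/{n}0.png",p[:,:,::-1]); 
    import numpy as np; np.save(f"pics/{n}0.npy",d)
    c=imaging.camera_info(n); print(n,{k:np.round(v,3).tolist() for k,v in c.items()})
E
```

```text
pics
{'time_s': 0.0, 'ee_pos': array([ 250.82223249, -516.85542138,  213.11939475]), 'ee_rot': array([-9.01007053e+01,  1.58211721e-03, -1.54112731e+02]), 'gripper_width': 91.50489814971341} 18.8
scene {'fx': 505.743, 'fy': 505.743, 'cx': 320.392, 'cy': 191.66, 'k1': -0.035, 'R': [[0.161, 0.987, -0.008], [0.822, -0.138, -0.552], [-0.546, 0.083, -0.834]], 't': [-64.305, -400.034, 2121.499]}
side {'fx': 367.278, 'fy': 367.278, 'cx': 316.719, 'cy': 195.48, 'k1': -0.03, 'R': [[-0.892, -0.452, 0.002], [-0.297, 0.584, -0.756], [0.341, -0.675, -0.655]], 't': [467.364, 251.185, 868.782]}
wrist {'fx': 352.445, 'fy': 352.445, 'cx': 317.887, 'cy': 200.409, 'k1': -0.056, 'R': [[0.437, -0.9, -0.002], [-0.87, -0.423, 0.251], [-0.227, -0.108, -0.968]], 't': [-573.549, -28.03, 390.566]}
```

View pics/scene0.png

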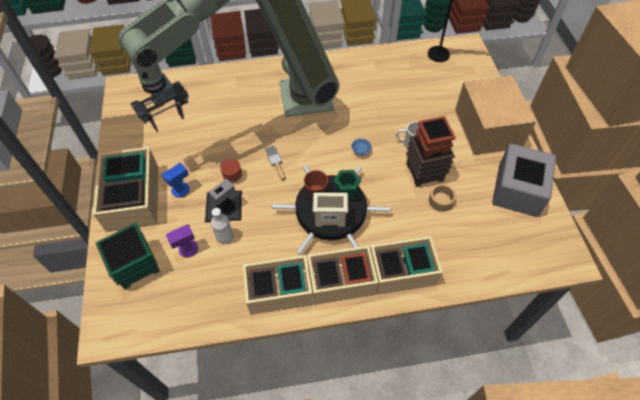

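View pics/side0.png

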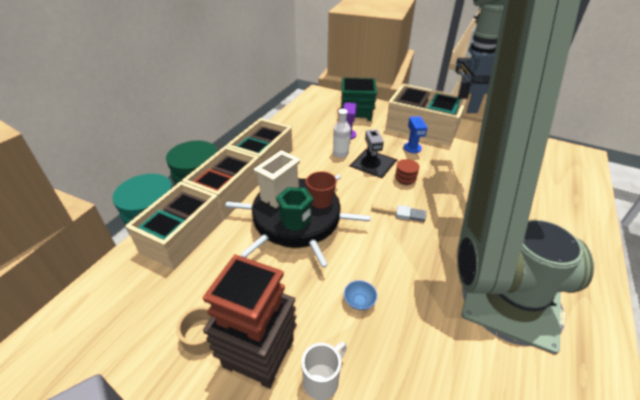

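View pics/wrist0.png

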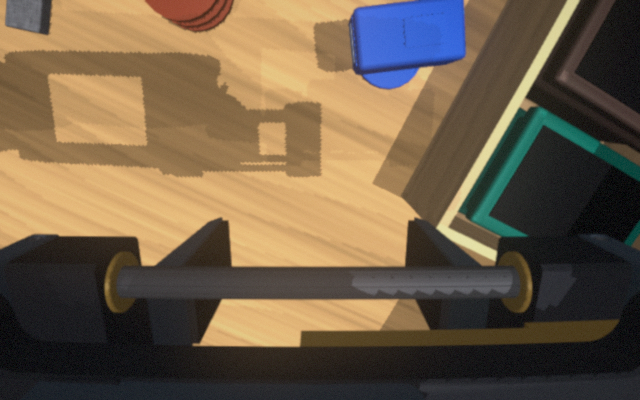

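The scene view shows the grey scanner on its pad at (222,195), with look-alikes in blue (177,180) and purple (182,240). The turntable is at (331,207), with the label facing the crates at about (331,216). Next step is measuring.

```bash
cat > h.py <<'E'
import numpy as np,cv2
from workcell import state, imaging, job, env
from scipy.spatial.transform import Rotation as Ro
def undist(c,u,v):
    K=np.array([[c['fx'],0,c['cx']],[0,c['fy'],c['cy']],[0,0,1.]])
    p=np.atleast_2d(np.stack([u,v],-1)).astype(float).reshape(-1,1,2)
    return cv2.undistortPoints(p,K,np.array([c['k1'],0,0,0.])).reshape(-1,2)
def ray(c,u,v):
    n=undist(c,u,v); d=np.c_[n,np.ones(len(n))]@np.array(c['R']); o=-np.array(c['R']).T@c['t']; return o,d
def atz(c,u,v,z):
    o,d=ray(c,u,v); return o+d*((z-o[2])/d[:,2])[:,None]
def dep(c,d,u,v):
    n=undist(c,u,v); z=d[np.asarray(v,int),np.asarray(u,int)].ravel(); P=np.c_[n*z[:,None],z]; return (P-c['t'])@np.array(c['R'])
def cloud(c,d):
    v,u=np.mgrid[0:400,0:640]; P=dep(c,d,u.ravel(),v.ravel()).reshape(400,640,3); P[d==0]=np.nan; return P
def proj(c,X):
    q=np.atleast_2d(X)@np.array(c['R']).T+c['t']; n=q[:,:2]/q[:,2:]; r=(n**2).sum(1,keepdims=True); n=n*(1+c['k1']*r); return np.c_[n[:,0]*c['fx']+c['cx'],n[:,1]*c['fy']+c['cy']]
def toolR(s=None):
    s=s or state(); return Ro.from_euler('xyz',s['ee_rot'],degrees=True).as_matrix()
E
python3 - <<'E'
from h import *
print(np.round(toolR(),3))
S=cv2.imread('pics/scene0.png')
a=cv2.resize(S[160:260,265:400],None,fx=5.5,fy=5.5,interpolation=cv2.INTER_CUBIC);cv2.imwrite('pics/c1.png',a)
a=cv2.resize(S[150:260,150:260],None,fx=5,fy=5,interpolation=cv2.INTER_CUBIC);cv2.imwrite('pics/c2.png',a)
S=cv2.imread('pics/side0.png')
a=cv2.resize(S[130:280,215:375],None,fx=4,fy=4,interpolation=cv2.INTER_CUBIC);cv2.imwrite('pics/c3.png',a)
a=cv2.resize(S[95:195,325:435],None,fx=6,fy=6,interpolation=cv2.INTER_CUBIC);cv2.imwrite('pics/c4.png',a)
for n in ('scene','side'):
    c=imaging.camera_info(n);d=np.load(f'pics/{n}0.npy');P=cloud(c,d);np.save(f'pics/P_{n}0.npy',P)
    print(n,'bench z',np.nanmedian(P[d>0][:,2]))
E
```

```text
[[-0.9   -0.001  0.437]
 [-0.437  0.001 -0.9  ]
 [-0.    -1.    -0.001]]
scene bench z -0.8632424327143381
side bench z 2.302148725677177
```

View pics/c1.png

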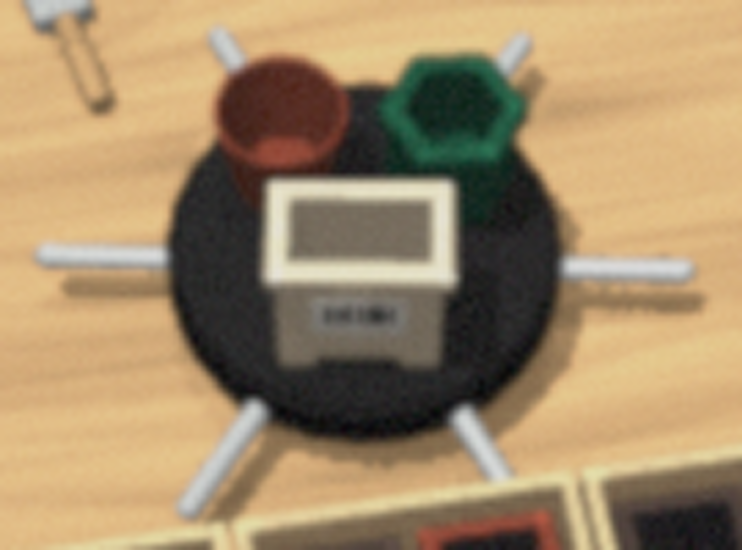

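View pics/c2.png

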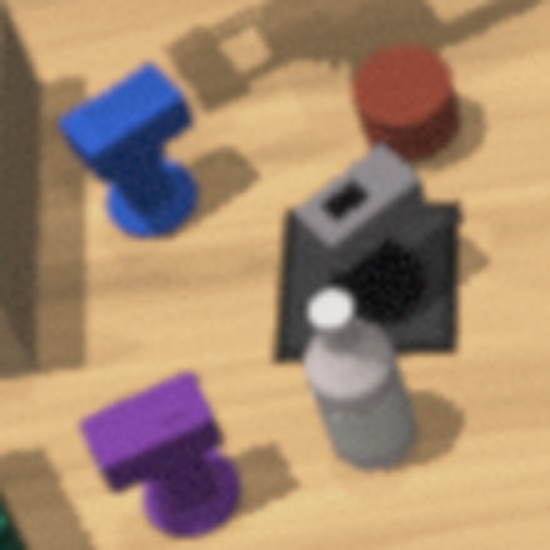

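View pics/c3.png

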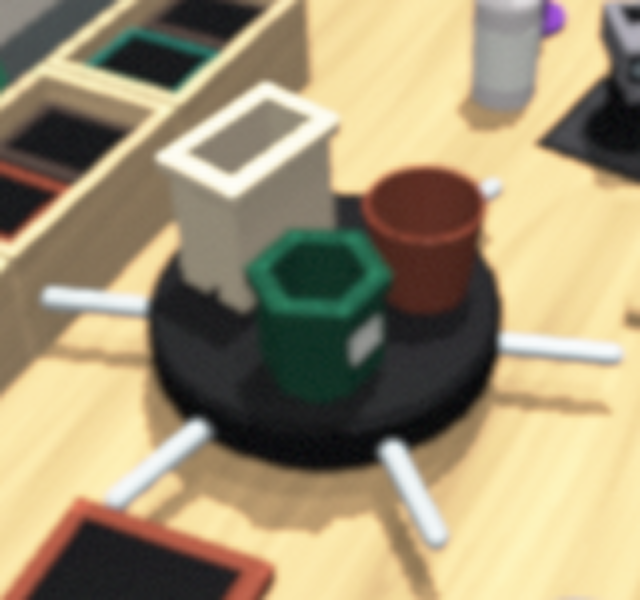

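View pics/c4.png

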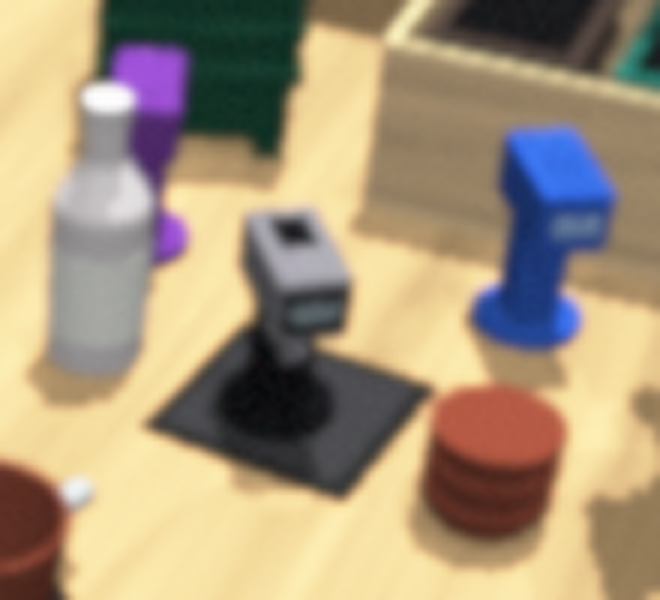

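Run:
```python
from h import *
from scipy.optimize import least_squares
def circ(p):
    f=lambda q:np.hypot(p[:,0]-q[0],p[:,1]-q[1])-q[2]
    return least_squares(f,[*p[:,:2].mean(0),100],loss='soft_l1',f_scale=2).x
c=imaging.camera_info('scene');cs=imaging.camera_info('side')
A=lambda pts:(np.array(pts,float)/5.5+[265,160]).T
B=lambda pts:(np.array(pts,float)/4+[215,130]).T
tips=atz(c,*A([(40,255),(690,270),(190,510),(218,35),(525,42)]),46)
bas=atz(c,*A([(168,257),(565,267),(262,405),(458,410)]),46)
print('tips',tips.round(),'\nbase',bas.round())
print('fit tips circle',circ(tips))
print('fit base circle',circ(bas))
t2=atz(cs,*B([(48,297),(615,353),(115,500),(437,538),(490,187)]),46);print('side tips',t2.round(),circ(t2))
# disc by depth
for n in('scene','side'):
    P=np.load(f'pics/P_{n}0.npy');I=cv2.imread(f'pics/{n}0.png')
    m=(abs(P[...,2]-70)<8)&(np.hypot(P[...,0]-tips[:,0].mean(),P[...,1]-tips[:,1].mean())<170)&(I.max(-1)<75)
    q=P[m];print(n,m.sum(),np.percentile(q[:,:2],[1,50,99],axis=0).round())
    for nm,lo,hi in(('rect',170,195),('hexround',140,165)):
        m=(P[...,2]>lo)&(P[...,2]<hi)&(np.hypot(P[...,0]-tips[:,0].mean(),P[...,1]-tips[:,1].mean())<150)
        q=P[m];print(n,nm,m.sum());
        if m.sum()>20: print(np.percentile(q,[2,50,98],axis=0).round())
```

```text
tips [[ 547. -194.   46.]
 [ 627.  210.   46.]
 [ 742. -125.   46.]
 [ 394.  -58.   46.]
 [ 434.  144.   46.]] 
base [[ 562. -114.   46.]
 [ 611.  133.   46.]
 [ 678.  -71.   46.]
 [ 701.   46.   46.]]
fit tips circle [587.70027999   8.50139879 204.90119752]
fit base circle [581.15124638  10.24242478 126.01366633]
side tips [[ 779.   69.   46.]
 [ 394.  -62.   46.]
 [ 626.  202.   46.]
 [ 434.  138.   46.]
 [ 548. -193.   46.]] [586.14543883   5.01045803 202.29335184]
scene 1510 [[ 481. -112.]
 [ 628.    1.]
 [ 708.  122.]]
scene rect 428
[[608. -63. 171.]
 [651.  -9. 181.]
 [687.  47. 188.]]
scene hexround 657
[[492. -69. 141.]
 [572.  30. 153.]
 [681. 104. 163.]]
side 1979 [[467. -87.]
 [542.  64.]
 [692. 126.]]
side rect 578
[[608. -62. 171.]
 [645.  -2. 180.]
 [686.  47. 183.]]
side hexround 1174
[[498. -76. 141.]
 [572.  35. 153.]
 [675. 105. 163.]]
```

Run:
```python
from h import *
c=imaging.camera_info('scene');cs=imaging.camera_info('side')
A=lambda pts:(np.array(pts,float)/5.5+[265,160]).T
C=lambda pts:(np.array(pts,float)/5+[150,150]).T
B=lambda pts:(np.array(pts,float)/4+[215,130]).T
D=lambda pts:(np.array(pts,float)/6+[325,95]).T
def sh(n,p): print(n,p[:,:2].round(1).tolist(),'mean',p[:,:2].mean(0).round(1))
r=atz(c,*A([(266,180),(458,180),(461,285),(262,283)]),180);sh('rect top scene',r);
r2=atz(cs,*B([(265,83),(338,120),(232,195),(158,157)]),180);sh('rect top side',r2)
for q in (r,): 
    e=(q[1]-q[0])+(q[2]-q[3]);print('yaw edge',np.degrees(np.arctan2(e[1],e[0]))-90)
e=(r2[0]-r2[3])+(r2[1]-r2[2]);print('yaw side',np.degrees(np.arctan2(e[1],e[0]))+90)
sh('label scene',atz(c,*A([(360,316)]),132))
h=atz(c,*A([(405,58),(490,58),(525,103),(498,152),(415,152),(380,107)]),155);sh('hex',h)
sh('round',atz(c,*A([(283,110)]),145)); sh('round side',atz(cs,*B([(424,210)]),145))
sh('hex side',atz(cs,*B([(320,270)]),155))
sh('pad',atz(c,*C([(292,208),(462,203),(457,352),(277,360)]),4))
sh('pad side',atz(cs,*D([(250,335),(435,387),(343,495),(148,425)]),4))
sh('head top scene',atz(c,*C([(380,145),(422,195),(334,250),(295,205)]),115+4))
sh('head top side',atz(cs,*D([(310,205),(352,277),(285,290),(247,217)]),119))
sh('bottle top',atz(c,*C([(330,308)]),170)); sh('bottle side',atz(cs,*D([(108,98)]),170))
sh('saucer',atz(c,*C([(403,88)]),60));sh('saucer s',atz(cs,*D([(497,428)]),60))
full=lambda *p:np.array(p,float).T
sh('crates top front',atz(c,*full((245,262),(434,240)),100)); 
sh('stack top',atz(c,*full((416,123),(445,117),(455,137),(425,150)),250))
sh('bowl',atz(c,*full((362,146)),30)); sh('brush',atz(c,*full((270,150),(283,178)),10))
sh('mug',atz(c,*full((411,130)),90)); sh('tape',atz(c,*full((443,194)),48))
sh('blue',atz(c,*full((175,173)),115))
for n in('scene','side'):
    P=np.load(f'pics/P_{n}0.npy')
    for z0,z1,nm in((112,127,'head'),):
        m=(P[...,2]>z0)&(P[...,2]<z1)&(P[...,0]>450)&(P[...,0]<650)&(P[...,1]>-400)&(P[...,1]<-200)
        q=P[m];print(n,nm,m.sum(),np.percentile(q,[3,50,97],axis=0).round() if m.sum() else '', cv2.minAreaRect(q[:,:2].astype(np.float32)))
```

```text
rect top scene [[602.6, -54.7], [621.3, 56.7], [692.5, 44.7], [672.3, -67.8]] mean [647.2  -5.3]
rect top side [[671.0, -70.1], [604.0, -54.3], [624.4, 47.8], [689.0, 35.6]] mean [647.1 -10.2]
yaw edge -9.869251761307112
yaw side -10.447671763600894
label scene [[675.4, -10.8]] mean [675.4 -10.8]
hex [[511.3, 45.8], [520.0, 97.5], [556.8, 111.9], [589.4, 88.5], [581.1, 39.1], [545.0, 24.1]] mean [550.6  67.8]
round [[530.5, -33.6]] mean [530.5 -33.6]
round side [[528.1, -32.9]] mean [528.1 -32.9]
hex side [[554.0, 61.0]] mean [554.  61.]
pad [[418.5, -419.9], [434.8, -295.9], [560.9, -309.2], [546.5, -435.6]] mean [ 490.2 -365.1]
pad side [[537.8, -430.8], [420.7, -429.5], [435.0, -306.3], [557.0, -317.4]] mean [ 487.6 -371. ]
head top scene [[456.5, -338.7], [503.0, -312.8], [537.8, -374.4], [496.8, -398.9]] mean [ 498.5 -356.2]
head top side [[502.2, -403.0], [456.7, -342.7], [484.3, -314.2], [529.0, -374.7]] mean [ 493.1 -358.6]
bottle top [[615.9, -371.7]] mean [ 615.9 -371.7]
bottle side [[616.9, -376.6]] mean [ 616.9 -376.6]
saucer [[365.2, -326.2]] mean [ 365.2 -326.2]
saucer s [[363.0, -327.9]] mean [ 363.  -327.9]
crates top front [[772.9, -300.7], [795.4, 307.9]] mean [784.1   3.6]
stack top [[426.8, 325.1], [417.0, 430.0], [507.5, 436.6], [544.1, 323.3]] mean [473.9 378.7]
bowl [[323.5, 174.0]] mean [323.5 174. ]
brush [[268.1, -175.7], [407.7, -142.0]] mean [ 337.9 -158.8]
mug [[325.3, 358.0]] mean [325.3 358. ]
tape [[597.6, 408.5]] mean [597.6 408.5]
blue [[397.9, -514.7]] mean [ 397.9 -514.7]
scene head 365 [[ 465. -395.  113.]
 [ 505. -361.  120.]
 [ 639. -324.  126.]] ((547.2760620117188, -368.4688415527344), (79.146484375, 191.38780212402344), 78.3890609741211)
side head 286 [[ 464. -392.  112.]
 [ 505. -358.  120.]
 [ 634. -325.  125.]] ((548.7421264648438, -369.38507080078125), (74.54462432861328, 188.83792114257812), 77.0737075805664)
```

```bash
cat >> h.py <<'E'
def go(p,phi):
    s=state();R=toolR(s);d=R.T@(np.array(p)-s['ee_pos'])/10
    cur=np.degrees(np.arctan2(R[1,2],R[0,2]));w=(phi-cur+180)%360-180
    # target R: y down, z at phi
    f=np.radians(phi);z=np.array([np.cos(f),np.sin(f),0]);y=np.array([0,0,-1.]);T=np.c_[np.cross(y,z),y,z]
    rv=Ro.from_matrix(R.T@T).as_rotvec(degrees=True)
    print('t',round(s['time_s'],2),'pos',s['ee_pos'].round(1),'phi',cur.round(1),'-> delta cm',d.round(2),'twist',rv.round(1),'w',s['gripper_width'].round(1),'F',np.round(s['force'],1))
E
python3 -c "
from h import *
go([430,-330,240],-30); go([602,-178,214],5)"
```

```text
Traceback (most recent call last):
  File "h.py", line 26, in go
    print('t',round(s['time_s'],2),'pos',s['ee_pos'].round(1),'phi',cur.round(1),'-> delta cm',d.round(2),'twist',rv.round(1),'w',s['gripper_width'].round(1),'F',np.round(s['force'],1))
                                                                                                                                  ^^^^^^^^^^^^^^^^^^^^^^^^
AttributeError: 'float' object has no attribute 'round'
```

```bash
sed -i "s/s\['gripper_width'\].round(1)/round(float(s['gripper_width']),1)/" h.py
python3 -c "
from h import *
go([450,-340,250],-30); go([602,-178,214],5)"
```

```text
t 0.15 pos [ 250.9 -517.   213.3] phi -64.1 -> delta cm [-25.64  -3.66  -7.23] twist [  0.1 -34.1  -0. ] w 90.9 F [ 0.8 -0.  -0.5]
t 0.15 pos [ 250.9 -517.   213.3] phi -64.1 -> delta cm [-46.39  -0.05 -15.17] twist [  0.1 -69.1  -0. ] w 90.9 F [ 0.8 -0.  -0.5]
```

The target is the grey scanner at scene (222,195). The blue one at (177,180) and the purple one at (182,240) are look-alikes, and crop c2 confirms grey. Moving now.

```bash
python3 -m pendant '[{"delta_pos":[-4,-1,-1],"twist":[0,-6,0],"grip":50},{"delta_pos":[-8.5,-2,-2.5],"twist":[0,-13,0],"grip":20},{"delta_pos":[-13,-3,-4],"twist":[0,-20,0],"grip":0},{"delta_pos":[-17.5,-3.5,-5.5],"twist":[0,-27,0],"grip":0},{"delta_pos":[-22,-3.7,-6.8],"twist":[0,-34,0],"grip":0}]' 20
python3 -c "
from h import *
c=imaging.camera_info('wrist');p,d=imaging.grab_frame('wrist')
np.savez('pics/w1.npz',d=d,**c);cv2.imwrite('pics/w1.png',p[:,:,::-1])
go([602,-178,214],5)"
```

```text
time_s: 0.65
ee_pos: [420.4, -358.7, 251.6]
ee_rot: [-89.9, -0.0, -119.8]
force: [-0.6, -0.2, -1.1]
gripper_width: 54.2
t 0.7 pos [ 425.6 -353.8  251.5] phi -29.4 -> delta cm [-23.95   3.92   6.74] twist [ -0.3 -34.4  -0.3] w 49.8 F [3.6 2.8 0.3]
```

View pics/w1.png

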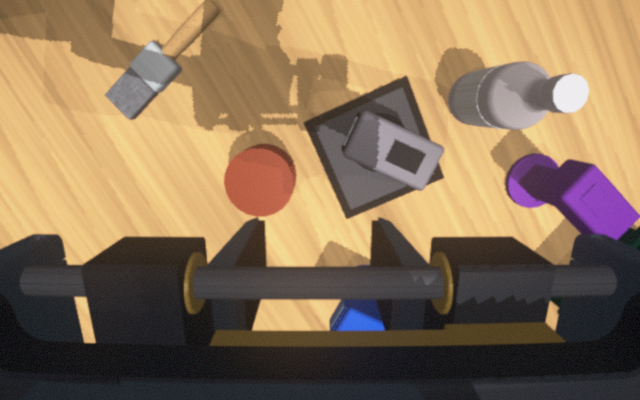

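The wrist view shows the grey scanner head between (345,130) and (440,160). The pad corners are at (305,123), (405,78), (442,178) and (347,217).

Run:
```python
from h import *
w=np.load('pics/w1.npz');c={k:w[k] for k in w.files}
full=lambda *p:np.array(p,float).T
P=atz(c,*full((305,123),(405,78),(442,178),(347,217)),4);print(P.round(),P.mean(0).round(1))
I=cv2.imread('pics/w1.png');cv2.imwrite('pics/w1c.png',cv2.resize(I[60:230,290:460],None,fx=3.5,fy=3.5,interpolation=2))
Q=cloud(c,w['d']);m=(abs(Q[...,2]-119)<6)&(np.hypot(Q[...,0]-497,Q[...,1]+357)<70)
q=Q[m];print(m.sum(),np.median(q[:,2]),cv2.minAreaRect(q[:,:2].astype(np.float32)))
```

```text
[[ 435. -303.    4.]
 [ 559. -315.    4.]
 [ 547. -441.    4.]
 [ 423. -427.    4.]] [ 490.9 -371.6    4. ]
4622 118.5541213091006 ((495.6025085449219, -360.2937316894531), (44.4814453125, 80.68647003173828), 36.28135681152344)
```

View pics/w1c.png

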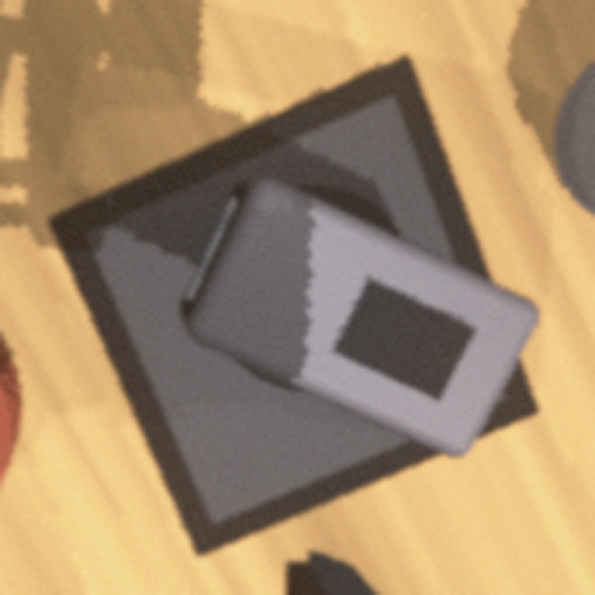

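```bash
python3 -m pendant '[{"delta_pos":[-4,0.6,1],"twist":[0,-6,0],"grip":0},{"delta_pos":[-8.5,1.2,2.3],"twist":[0,-13,0],"grip":0},{"delta_pos":[-13,1.8,3.5],"twist":[0,-20,0],"grip":0},{"delta_pos":[-17.5,2.4,4.7],"twist":[0,-27,0],"grip":0},{"delta_pos":[-22,3,6],"twist":[0,-34,0],"grip":0}]' 20
python3 -c "
from h import *
go([602,-178,120],5);go([602,-178,33],5)"
```

```text
time_s: 1.2
ee_pos: [582.4, -198.6, 220.4]
ee_rot: [-90.0, -0.0, -85.9]
force: [0.5, -0.4, -0.5]
gripper_width: 9.9
t 1.2 pos [ 582.4 -198.6  220.4] phi 4.1 -> delta cm [-1.91 10.04  2.11] twist [ 0.  -0.9  0. ] w 9.9 F [ 0.5 -0.4 -0.5]
t 1.2 pos [ 582.4 -198.6  220.4] phi 4.1 -> delta cm [-1.91 18.74  2.12] twist [ 0.  -0.9  0. ] w 9.9 F [ 0.5 -0.4 -0.5]
```

```bash
python3 -m pendant '[{"delta_pos":[-1.4,3,1.6],"twist":[0,-0.9,0],"grip":0},{"delta_pos":[-1.4,6,1.6],"twist":[0,-0.9,0],"grip":0},{"delta_pos":[-1.4,8,1.6],"twist":[0,-0.9,0],"grip":0},{"delta_pos":[-1.4,8,1.6],"twist":[0,-0.9,0],"grip":0},{"delta_pos":[-1.4,8,1.6],"twist":[0,-0.9,0],"grip":0}]' 20
python3 -c "
from h import *
c=imaging.camera_info('wrist');p,d=imaging.grab_frame('wrist')
np.savez('pics/w2.npz',d=d,**c);cv2.imwrite('pics/w2.png',p[:,:,::-1])
go([602,-178,33],5)"
```

```text
time_s: 1.7
ee_pos: [596.6, -185.1, 141.1]
ee_rot: [-90.0, 0.0, -85.2]
force: [-0.6, -0.4, -0.4]
gripper_width: 0.1
t 1.75 pos [ 597.2 -185.3  142.1] phi 4.8 -> delta cm [-0.7  10.91  0.52] twist [-0.1 -0.2  0. ] w 0.4 F [-0.1 -0.4  0. ]
```

View pics/w2.png

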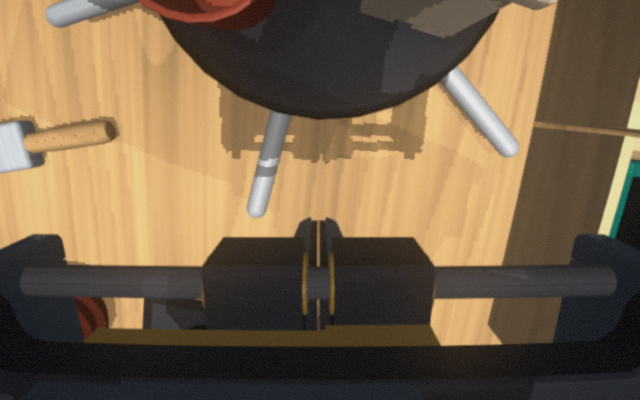

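Run:
```python
from h import *
w=np.load('pics/w2.npz');c={k:w[k] for k in w.files}
full=lambda *p:np.array(p,float).T
P=atz(c,*full((257,212),(280,118),(514,150),(448,75)),46);print(P.round(1))
t=np.array([586.5,6.5]);v=P[:,:2]-t;print(np.hypot(*v.T),np.degrees(np.arctan2(v[:,1],v[:,0]))%360)
print(atz(c,*full((326,118)),70), atz(c,*full((114,130)),10))
```

```text
[[ 549.7 -195.9   46. ]
 [ 563.6 -122.4   46. ]
 [ 742.8 -130.4   46. ]
 [ 682.6  -81.4   46. ]]
[205.72561859 130.91164017 207.7679599  130.2385138 ] [259.70938276 259.94657863 318.78866598 317.5355736 ]
[[ 596.81332892 -119.11176491   70.        ]] [[ 417.94217336 -144.21620313   10.        ]]
```

```bash
python3 -m pendant '[{"delta_pos":[-0.7,3.5,0.5],"twist":[0,0,0],"grip":0},{"delta_pos":[-0.7,7,0.5],"twist":[0,0,0],"grip":0},{"delta_pos":[-0.7,10,0.5],"twist":[0,0,0],"grip":0},{"delta_pos":[-0.7,10.9,0.5],"twist":[0,0,0],"grip":0},{"delta_pos":[-0.7,10.9,0.5],"twist":[0,0,0],"grip":0}]' 20
python3 - <<'E'
from h import *
go([602,-178,33],5)
s=state();a=np.array([586.5,6]);R=toolR(s)
v=s['ee_pos'][:2]-a;r=np.hypot(*v);th=np.degrees(np.arctan2(v[1],v[0]))
print('r,th',r,th%360)
for D in (10,15,18):
  for k in range(1,6):
    t=np.radians(th-D*k/5);p=np.r_[a+185*np.array([np.cos(t),np.sin(t)]),33]
    print(D,k,(R.T@(p-s['ee_pos'])/10).round(2),'twist y',D*k/5)
E
```

```text
time_s: 2.25
ee_pos: [601.0, -177.8, 32.1]
ee_rot: [-90.0, 0.0, -85.2]
force: [0.2, 0.3, 0.1]
gripper_width: 0.6
t 2.25 pos [ 601.  -177.8   32.1] phi 4.8 -> delta cm [ 0.03 -0.09  0.09] twist [ 0.  -0.2 -0. ] w 0.6 F [0.2 0.3 0.1]
r,th 184.35348598133604 274.52409969883
10 1 [ 0.05 -0.09 -0.65] twist y 2.0
10 2 [ 0.01 -0.09 -1.29] twist y 4.0
10 3 [-0.04 -0.09 -1.93] twist y 6.0
10 4 [-0.13 -0.09 -2.57] twist y 8.0
10 5 [-0.23 -0.09 -3.21] twist y 10.0
15 1 [ 0.04 -0.09 -0.97] twist y 3.0
15 2 [-0.04 -0.09 -1.93] twist y 6.0
15 3 [-0.17 -0.09 -2.89] twist y 9.0
15 4 [-0.36 -0.09 -3.84] twist y 12.0
15 5 [-0.59 -0.09 -4.79] twist y 15.0
18 1 [ 0.02 -0.09 -1.16] twist y 3.6
18 2 [-0.09 -0.09 -2.32] twist y 7.2
18 3 [-0.28 -0.09 -3.47] twist y 10.8
18 4 [-0.54 -0.09 -4.6 ] twist y 14.4
18 5 [-0.86 -0.09 -5.71] twist y 18.0
```

```bash
cat >> h.py <<'E'
def pol():
    s=state();a=np.array([586.5,6]);v=s['ee_pos'][:2]-a;R=toolR(s)
    print('r',np.hypot(*v).round(1),'th',(np.degrees(np.arctan2(v[1],v[0]))%360).round(1),'phi',np.degrees(np.arctan2(R[1,2],R[0,2])).round(1),'z',s['ee_pos'][2].round(1),'F',np.round(s['force'],1),'q6',np.round(s['qpos'][5],1))
E
python3 -m pendant '[{"delta_pos":[0.05,-0.1,-0.65],"twist":[0,2,0],"grip":0},{"delta_pos":[0,-0.1,-1.3],"twist":[0,4,0],"grip":0},{"delta_pos":[-0.05,-0.1,-1.9],"twist":[0,6,0],"grip":0},{"delta_pos":[-0.1,-0.1,-2.5],"twist":[0,8,0],"grip":0},{"delta_pos":[-0.2,-0.1,-3.1],"twist":[0,10,0],"grip":0}]' 20
python3 -c "from h import *;pol()"
```

```text
time_s: 2.75
ee_pos: [571.7, -178.9, 36.0]
ee_rot: [-89.7, -0.1, -95.3]
force: [0.6, 0.2, 0.8]
gripper_width: 1.0
r 185.5 th 265.4 phi -5.3 z 36.0 F [0.6 0.2 0.8] q6 -13.2
```

```bash
python3 -m pendant '[{"delta_pos":[-0.03,0,-0.97],"twist":[0,3,0],"grip":0},{"delta_pos":[-0.1,0,-1.93],"twist":[0,6,0],"grip":0},{"delta_pos":[-0.23,0,-2.89],"twist":[0,9,0],"grip":0},{"delta_pos":[-0.4,0,-3.85],"twist":[0,12,0],"grip":0},{"delta_pos":[-0.63,0,-4.79],"twist":[0,15,0],"grip":0}]' 20
python3 -c "from h import *;pol()"
```

```text
time_s: 3.25
ee_pos: [525.6, -168.8, 36.1]
ee_rot: [-89.5, -0.0, -110.4]
force: [1.9, -1.1, 0.1]
gripper_width: 0.5
r 185.1 th 250.8 phi -20.4 z 36.1 F [ 1.9 -1.1  0.1] q6 1.4
```

```bash
python3 -m pendant '[{"delta_pos":[-0.03,0.1,-0.97],"twist":[0,3,0],"grip":0},{"delta_pos":[-0.1,0.2,-1.93],"twist":[0,6,0],"grip":0},{"delta_pos":[-0.23,0.3,-2.89],"twist":[0,9,0],"grip":0},{"delta_pos":[-0.4,0.3,-3.85],"twist":[0,12,0],"grip":0},{"delta_pos":[-0.63,0.3,-4.79],"twist":[0,15,0],"grip":0}]' 20
python3 -c "from h import *;pol()
p,d=imaging.grab_frame('side');cv2.imwrite('pics/s2.png',p[:,:,::-1])"
```

```text
time_s: 3.75
ee_pos: [483.1, -146.4, 33.2]
ee_rot: [-89.5, 0.1, -125.4]
force: [1.5, -1.3, 1.2]
gripper_width: 0.5
r 184.2 th 235.9 phi -35.4 z 33.2 F [ 1.5 -1.3  1.2] q6 17.2
```

View pics/s2.png

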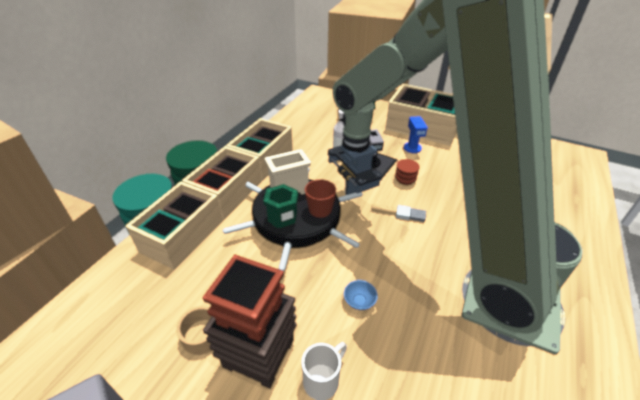

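The wheel and the pots are turning together, and the gripper at (360,170) is clear of them. Continuing the push.

```bash
python3 -m pendant '[{"delta_pos":[-0.03,0,-0.97],"twist":[0,3,0],"grip":0},{"delta_pos":[-0.1,0,-1.93],"twist":[0,6,0],"grip":0},{"delta_pos":[-0.23,0,-2.89],"twist":[0,9,0],"grip":0},{"delta_pos":[-0.4,0,-3.85],"twist":[0,12,0],"grip":0},{"delta_pos":[-0.6,0,-4.79],"twist":[0,15,0],"grip":0}]' 20
python3 -c "from h import *;pol()"
```

```text
time_s: 4.3
ee_pos: [447.3, -113.4, 32.5]
ee_rot: [-89.6, 0.2, -140.3]
force: [1.4, -1.0, 1.1]
gripper_width: 0.8
r 183.4 th 220.6 phi -50.3 z 32.5 F [ 1.4 -1.   1.1] q6 34.7
```

```bash
python3 -m pendant '[{"delta_pos":[-0.03,0,-0.97],"twist":[0,3,0],"grip":0},{"delta_pos":[-0.1,0,-1.93],"twist":[0,6,0],"grip":0},{"delta_pos":[-0.23,0,-2.89],"twist":[0,9,0],"grip":0},{"delta_pos":[-0.4,0,-3.85],"twist":[0,12,0],"grip":0},{"delta_pos":[-0.6,0,-4.79],"twist":[0,15,0],"grip":0}]' 20
python3 -c "from h import *;pol()"
```

```text
time_s: 4.8
ee_pos: [421.4, -72.5, 32.3]
ee_rot: [-89.7, 0.3, -155.3]
force: [3.1, -1.9, 0.8]
gripper_width: 0.5
r 182.8 th 205.4 phi -65.3 z 32.3 F [ 3.1 -1.9  0.8] q6 54.0
```

```bash
python3 -m pendant '[{"delta_pos":[-0.03,0,-0.97],"twist":[0,3,0],"grip":0},{"delta_pos":[-0.1,0,-1.93],"twist":[0,6,0],"grip":0},{"delta_pos":[-0.23,0,-2.89],"twist":[0,9,0],"grip":0},{"delta_pos":[-0.4,0,-3.85],"twist":[0,12,0],"grip":0},{"delta_pos":[-0.6,0,-4.79],"twist":[0,15,0],"grip":0}]' 20
python3 -c "from h import *;pol()"
```

```text
time_s: 5.3
ee_pos: [407.0, -26.1, 32.2]
ee_rot: [-89.9, 0.4, -170.3]
force: [1.9, -2.6, 0.8]
gripper_width: 0.2
r 182.3 th 190.1 phi -80.3 z 32.2 F [ 1.9 -2.6  0.8] q6 75.1
```

```bash
python3 -m pendant '[{"delta_pos":[0,0,-0.97],"twist":[0,3,0],"grip":0},{"delta_pos":[-0.06,0,-1.93],"twist":[0,6,0],"grip":0},{"delta_pos":[-0.17,0,-2.89],"twist":[0,9,0],"grip":0},{"delta_pos":[-0.3,0,-3.85],"twist":[0,12,0],"grip":0},{"delta_pos":[-0.5,0,-4.79],"twist":[0,15,0],"grip":0}]' 20
python3 -c "from h import *;pol()"
```

```text
time_s: 5.8
ee_pos: [403.3, 22.3, 32.0]
ee_rot: [-90.0, 0.4, 174.7]
force: [0.4, -2.2, -0.4]
gripper_width: 0.3
r 183.9 th 174.9 phi -95.3 z 32.0 F [ 0.4 -2.2 -0.4] q6 96.9
```

```bash
python3 -m pendant '[{"delta_pos":[-0.03,0,-0.97],"twist":[0,3,0],"grip":0},{"delta_pos":[-0.1,0,-1.93],"twist":[0,6,0],"grip":0},{"delta_pos":[-0.23,0,-2.89],"twist":[0,9,0],"grip":0},{"delta_pos":[-0.4,0,-3.85],"twist":[0,12,0],"grip":0},{"delta_pos":[-0.6,0,-4.79],"twist":[0,15,0],"grip":0}]' 20
python3 -c "from h import *;pol()"
```

```text
time_s: 6.3
ee_pos: [413.2, 69.7, 31.9]
ee_rot: [-90.1, 0.3, 159.7]
force: [1.0, -2.2, -0.1]
gripper_width: 0.1
r 184.6 th 159.8 phi -110.3 z 31.9 F [ 1.  -2.2 -0.1] q6 118.4
```

```bash
python3 -m pendant '[{"delta_pos":[-0.03,0,-0.97],"twist":[0,2.5,0],"grip":0},{"delta_pos":[-0.1,0,-1.93],"twist":[0,5,0],"grip":0},{"delta_pos":[-0.23,0,-2.8],"twist":[0,8,0],"grip":0},{"delta_pos":[-0.4,0,-3.4],"twist":[0,10,0],"grip":0},{"delta_pos":[-0.45,0,-3.9],"twist":[0,11,0],"grip":0}]' 20
python3 -c "from h import *;pol()"
```

```text
time_s: 6.8
ee_pos: [430.3, 104.8, 31.6]
ee_rot: [-90.1, 0.2, 148.8]
force: [-0.1, -1.9, 0.2]
gripper_width: 0.6
r 184.8 th 147.7 phi -121.2 z 31.6 F [-0.1 -1.9  0.2] q6 133.5
```

```bash
python3 -m pendant '[{"delta_pos":[-0.02,0,-0.6],"twist":[0,0.5,0],"grip":0},{"delta_pos":[-0.05,0,-1.3],"twist":[0,1,0],"grip":0},{"delta_pos":[-0.12,0,-2],"twist":[0,2,0],"grip":0},{"delta_pos":[-0.2,0,-2.6],"twist":[0,3,0],"grip":0},{"delta_pos":[-0.25,0,-3],"twist":[0,3,0],"grip":0}]' 20
python3 -m pendant '[{"delta_pos":[0,0,0],"twist":[0,0,0],"grip":0},{"delta_pos":[0,0,0.6],"twist":[0,0,0],"grip":0},{"delta_pos":[0.2,0,1.2],"twist":[0,0,0],"grip":0},{"delta_pos":[0.2,-3,1.2],"twist":[0,0,0],"grip":0},{"delta_pos":[0.2,-7,1.2],"twist":[0,0,0],"grip":0}]' 20
python3 -c "from h import *;pol()"
```

```text
time_s: 7.3
ee_pos: [446.6, 129.3, 29.9]
ee_rot: [-90.0, 0.0, 145.8]
force: [-0.0, -1.2, 0.3]
gripper_width: 0.5
time_s: 7.8
ee_pos: [435.2, 119.1, 99.0]
ee_rot: [-89.7, -0.2, 145.8]
force: [1.3, -0.2, 0.9]
gripper_width: 0.2
r 188.9 th 143.2 phi -124.2 z 99.0 F [ 1.3 -0.2  0.9] q6 138.1
```

```bash
python3 -c "from h import *;pol()
go([300,-60,300],0)"
```

```text
r 188.9 th 143.2 phi -124.2 z 99.0 F [ 1.3 -0.2  0.9] q6 138.1
t 7.8 pos [435.2 119.1  99. ] phi -124.2 -> delta cm [  1.18 -19.99  22.5 ] twist [ 1.000e-01 -1.242e+02  4.000e-01] w 0.2 F [ 1.3 -0.2  0.9]
```

```bash
python3 -m pendant '[{"delta_pos":[0.8,-4.5,0],"twist":[0,-6,0],"grip":0},{"delta_pos":[0.5,-9,1],"twist":[0,-14,0],"grip":40},{"delta_pos":[-1,-12.5,5],"twist":[0,-22,0],"grip":80},{"delta_pos":[-3,-14,9],"twist":[0,-30,0],"grip":90},{"delta_pos":[-5,-14.5,13.5],"twist":[0,-38,0],"grip":90}]' 20
python3 -c "
from h import *
go([440,-200,260],0);go([480,-340,240],36)
p,d=imaging.grab_frame('side');cv2.imwrite('pics/s3.png',p[:,:,::-1])
"
```

```text
time_s: 8.3
ee_pos: [406.4, -5.4, 244.8]
ee_rot: [-90.0, 0.3, -177.8]
force: [-0.5, -0.2, -0.2]
gripper_width: 29.3
t 8.3 pos [406.4  -5.4 244.8] phi -87.8 -> delta cm [-2.6  -1.5  19.58] twist [ -0.2 -87.8  -0.2] w 29.3 F [-0.5 -0.2 -0.2]
t 8.3 pos [406.4  -5.4 244.8] phi -87.8 -> delta cm [-6.05  0.53 33.72] twist [-3.000e-01 -1.238e+02 -1.000e-01] w 29.3 F [-0.5 -0.2 -0.2]
```

View pics/s3.png

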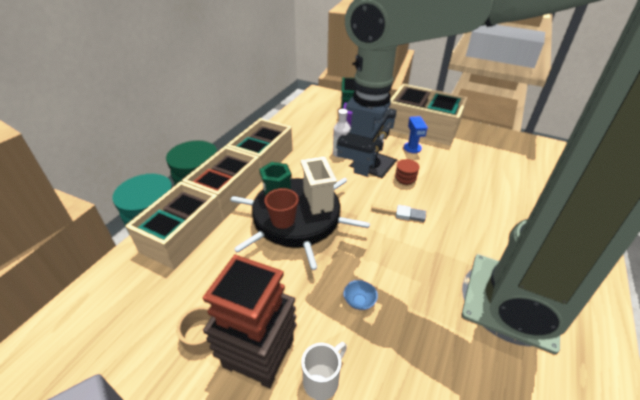

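The rectangular pot, at side (318,185), stands intact with its label side facing -y and towards the robot. On to the scanner.

```bash
python3 -m pendant '[{"delta_pos":[-1,-0.3,3.5],"twist":[0,-8,0],"grip":90},{"delta_pos":[-2,-0.3,7],"twist":[0,-16,0],"grip":90},{"delta_pos":[-3,-0.3,10.5],"twist":[0,-24,0],"grip":90},{"delta_pos":[-3.5,-0.3,14],"twist":[0,-32,0],"grip":90},{"delta_pos":[-4,-0.3,17.5],"twist":[0,-40,0],"grip":90}]' 20
python3 -c "
from h import *
go([465,-260,245],0);go([480,-330,240],36)
"
```

```text
time_s: 8.85
ee_pos: [451.6, -178.9, 245.3]
ee_rot: [-90.1, -0.0, -137.8]
force: [0.0, -0.7, 0.8]
gripper_width: 73.6
t 8.85 pos [ 451.6 -178.9  245.3] phi -47.8 -> delta cm [4.45 0.02 6.92] twist [  0.1 -47.8  -0. ] w 73.6 F [ 0.  -0.7  0.8]
t 8.85 pos [ 451.6 -178.9  245.3] phi -47.8 -> delta cm [ 8.04  0.52 13.11] twist [  0.  -83.8  -0. ] w 73.6 F [ 0.  -0.7  0.8]
```

```bash
python3 -m pendant '[{"delta_pos":[2,0,3],"twist":[0,-8,0],"grip":85},{"delta_pos":[4,0,6],"twist":[0,-16,0],"grip":85},{"delta_pos":[6,0,9],"twist":[0,-24,0],"grip":85},{"delta_pos":[7,0,11],"twist":[0,-32,0],"grip":85},{"delta_pos":[8,0,12.6],"twist":[0,-40,0],"grip":85}]' 20
python3 -m pendant '[{"delta_pos":[0,0,0],"twist":[0,-8,0],"grip":85},{"delta_pos":[0,0,0],"twist":[0,-16,0],"grip":85},{"delta_pos":[0,0,0],"twist":[0,-24,0],"grip":85},{"delta_pos":[0,0,0],"twist":[0,-32,0],"grip":85},{"delta_pos":[0,0,0],"twist":[0,-42,0],"grip":85}]' 20
python3 -m pendant '[{"delta_pos":[0,0,0],"twist":[0,-2,0],"grip":85},{"delta_pos":[0,0,0],"twist":[0,-2,0],"grip":85},{"delta_pos":[0,0,0],"twist":[0,-2,0],"grip":85},{"delta_pos":[0,0,0],"twist":[0,-2,0],"grip":85},{"delta_pos":[0,0,0],"twist":[0,-2,0],"grip":85}]' 20
python3 - <<'E'
from h import *
for n in('wrist','scene'):
    c=imaging.camera_info(n);p,d=imaging.grab_frame(n)
    np.savez(f'pics/{n}3.npz',d=d,**c);cv2.imwrite(f'pics/{n}3.png',p[:,:,::-1])
    Q=cloud(c,d)
    if n=='wrist':
        m=(abs(Q[...,2]-119)<6)&(np.hypot(Q[...,0]-497,Q[...,1]+357)<70);q=Q[m];print(m.sum(),np.median(q[:,2]),cv2.minAreaRect(q[:,:2].astype(np.float32)))
    m=(abs(Q[...,2]-180)<8)&(np.hypot(Q[...,0]-586,Q[...,1]-6)<120);q=Q[m];print(n,m.sum(),m.any() and cv2.minAreaRect(q[:,:2].astype(np.float32)))
go([495.6,-360.3,90],36)
S=cv2.imread('pics/scene3.png')
cv2.imwrite('pics/c5.png',cv2.resize(S[140:265,190:400],None,fx=3.8,fy=3.8,interpolation=2))
E
```

```text
time_s: 9.35
ee_pos: [476.2, -326.1, 244.9]
ee_rot: [-90.1, 0.0, -97.9]
force: [0.1, 0.2, 0.1]
gripper_width: 77.8
time_s: 9.85
ee_pos: [476.1, -324.5, 245.2]
ee_rot: [-90.0, 0.1, -57.2]
force: [0.1, 0.1, -0.7]
gripper_width: 77.8
time_s: 10.35
ee_pos: [476.8, -324.8, 245.7]
ee_rot: [-90.0, 0.0, -55.5]
force: [0.8, -0.3, 0.8]
gripper_width: 77.3
3595 118.5661487579289 ((492.05157470703125, -356.23345947265625), (44.16197967529297, 70.45556640625), 36.161773681640625)
wrist 10 ((554.1594848632812, -96.49038696289062), (6.177411079406738, 0.3977600634098053), 37.09079360961914)
scene 378 ((537.3453369140625, -32.966224670410156), (74.19526672363281, 116.84402465820312), 41.48543167114258)
t 10.45 pos [ 476.8 -324.8  245.7] phi 34.5 -> delta cm [ 3.99 15.57 -0.46] twist [ 0.  -1.5  0. ] w 77.6 F [ 0.6 -0.1 -0.2]
```

View pics/wrist3.png

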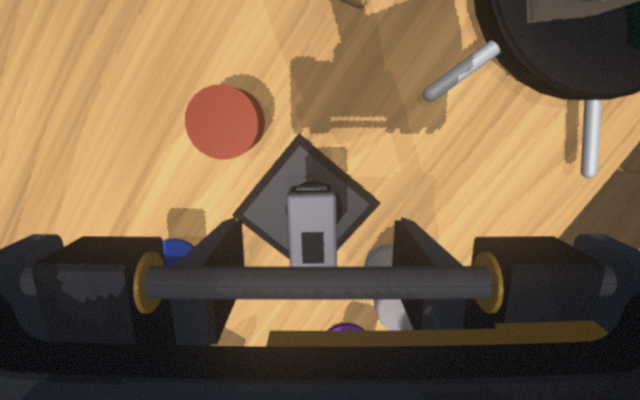

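View pics/c5.png

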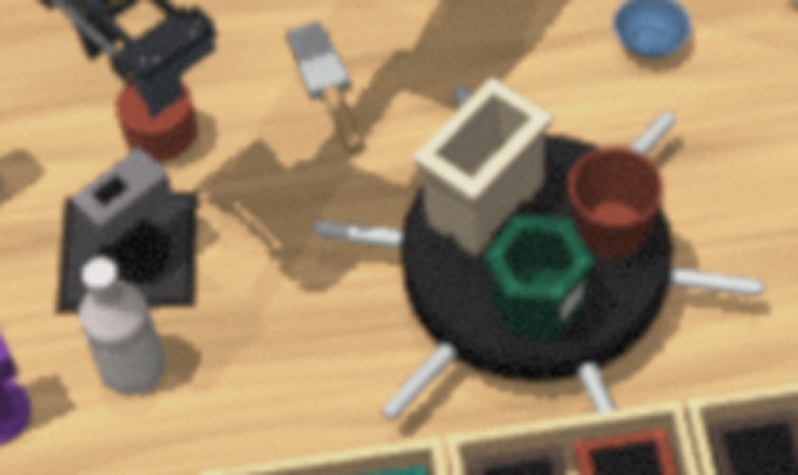

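The wrist view shows the scanner head at (290-335,190-265), lined up with the jaws. The rectangular pot's label direction is about -138°. Descending to grip.

```bash
python3 -m pendant '[{"delta_pos":[2,2,-0.2],"twist":[0,-1.5,0],"grip":85},{"delta_pos":[4,5,-0.45],"twist":[0,-1.5,0],"grip":85},{"delta_pos":[4,8,-0.45],"twist":[0,-1.5,0],"grip":85},{"delta_pos":[4,10,-0.45],"twist":[0,-1.5,0],"grip":85},{"delta_pos":[4,10,-0.45],"twist":[0,-1.5,0],"grip":85}]' 20
python3 -c "
from h import *
p,d=imaging.grab_frame('wrist');cv2.imwrite('pics/w4.png',p[:,:,::-1])
go([495.5,-360.3,82],36)"
```

```text
time_s: 10.95
ee_pos: [494.1, -359.2, 142.4]
ee_rot: [-90.1, 0.4, -54.0]
force: [-0.8, -0.0, -0.5]
gripper_width: 77.3
t 11.0 pos [ 495.2 -360.   144.6] phi 36.0 -> delta cm [0.06 6.26 0.01] twist [ 0.1 -0.  -0.2] w 77.5 F [ 0.8 -0.3  1. ]
```

View pics/w4.png

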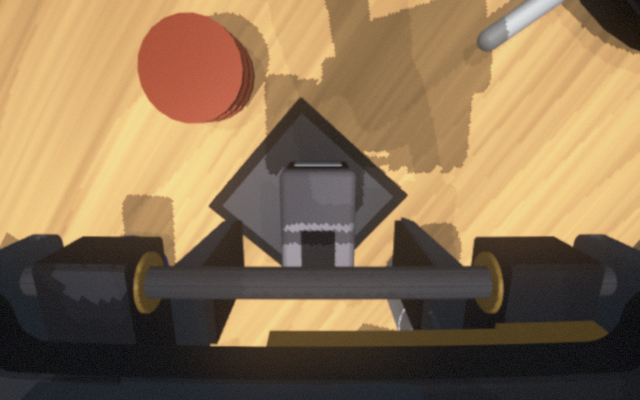

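The head at column 318 is centred between the jaws.

```bash
python3 -m pendant '[{"delta_pos":[0.06,2,0],"twist":[0,0,0],"grip":85},{"delta_pos":[0.06,4,0],"twist":[0,0,0],"grip":85},{"delta_pos":[0.06,5.5,0],"twist":[0,0,0],"grip":85},{"delta_pos":[0.06,6.2,0],"twist":[0,0,0],"grip":85},{"delta_pos":[0.06,6.2,0],"twist":[0,0,0],"grip":85}]' 25
python3 -m pendant '[{"delta_pos":[0,0,0],"twist":[0,0,0],"grip":60},{"delta_pos":[0,0,0],"twist":[0,0,0],"grip":40},{"delta_pos":[0,0,0],"twist":[0,0,0],"grip":40},{"delta_pos":[0,0,0],"twist":[0,0,0],"grip":30},{"delta_pos":[0,0,0],"twist":[0,0,0],"grip":20}]' 25
python3 -c "
from h import *
go([495.5,-360.3,82],36)"
```

```text
time_s: 11.5
ee_pos: [496.4, -361.0, 84.3]
ee_rot: [-90.0, -0.0, -54.0]
force: [-0.2, 0.4, 1.0]
gripper_width: 77.6
time_s: 12.0
ee_pos: [496.2, -361.1, 84.1]
ee_rot: [-90.0, -0.0, -54.0]
force: [-0.7, -1.4, 2.0]
gripper_width: 43.8
t 12.0 pos [ 496.2 -361.1   84.1] phi 36.0 -> delta cm [-0.1   0.21 -0.01] twist [ 0. -0.  0.] w 43.8 F [-0.7 -1.4  2. ]
```

```bash
python3 -m pendant '[{"delta_pos":[0,-1,0],"twist":[0,0,0],"grip":20},{"delta_pos":[0,-3,0],"twist":[0,0,0],"grip":20},{"delta_pos":[0,-6,0],"twist":[0,0,0],"grip":20},{"delta_pos":[0,-9,0],"twist":[0,0,0],"grip":20},{"delta_pos":[0,-11,0],"twist":[0,0,0],"grip":20}]' 30
python3 - <<'E'
from h import *
full=lambda *p:np.array(p,float).T
w=np.load('pics/wrist3.npz');c={k:w[k] for k in w.files}
P=atz(c,*full((300,135),(380,205),(234,217)),4);print('pad',P.round(1),(P[1]+P[2])/2)
for n in('wrist','scene','side'):
    c=imaging.camera_info(n);p,d=imaging.grab_frame(n)
    np.savez(f'pics/{n}5.npz',d=d,**c);cv2.imwrite(f'pics/{n}5.png',p[:,:,::-1])
    Q=cloud(c,d)
    m=(abs(Q[...,2]-180)<8)&(np.hypot(Q[...,0]-586,Q[...,1]-6)<120);q=Q[m];print(n,m.sum(),m.any() and cv2.minAreaRect(q[:,:2].astype(np.float32)))
S=cv2.imread('pics/scene5.png')
cv2.imwrite('pics/c6.png',cv2.resize(S[155:235,190:350],None,fx=5,fy=5,interpolation=2))
S=cv2.imread('pics/side5.png')
cv2.imwrite('pics/c7.png',cv2.resize(S[90:240,240:420],None,fx=4,fy=4,interpolation=2))
go([495.5,-360.3,82],36)
E
```

```text
time_s: 12.5
ee_pos: [496.6, -361.1, 196.2]
ee_rot: [-90.0, -0.1, -54.0]
force: [0.9, -0.3, -2.6]
gripper_width: 43.7
pad [[ 436.4 -301.1    4. ]
 [ 563.1 -315.8    4. ]
 [ 424.7 -429.3    4. ]] [ 493.87842226 -372.57981481    4.        ]
wrist 0 False
scene 361 ((537.2744140625, -32.67932891845703), (74.39081573486328, 114.95040130615234), 41.83174514770508)
side 504 ((540.626708984375, -36.06980895996094), (69.66392517089844, 111.96969604492188), 42.5667724609375)
t 12.65 pos [ 496.6 -361.1  194.9] phi 36.0 -> delta cm [-0.16 11.29 -0.05] twist [-0.  -0.   0.1] w 43.8 F [-1.4  0.3 -2.2]
```

View pics/c6.png

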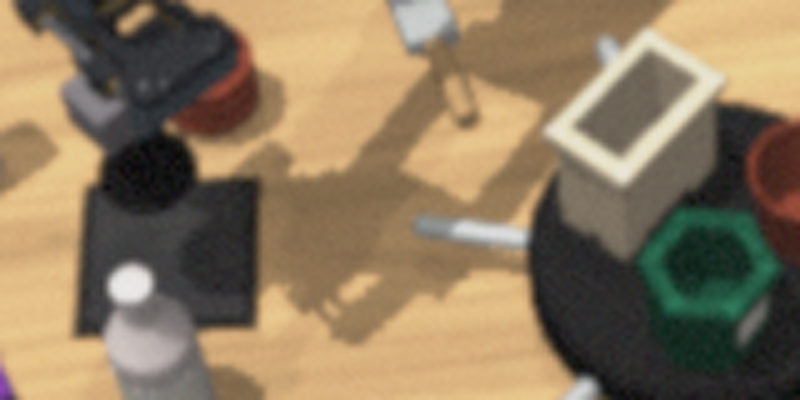

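View pics/c7.png

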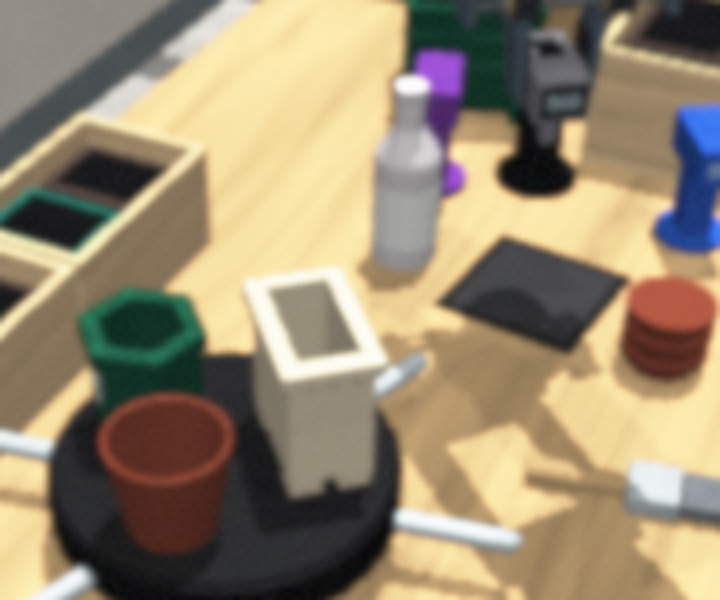

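View pics/wrist5.png

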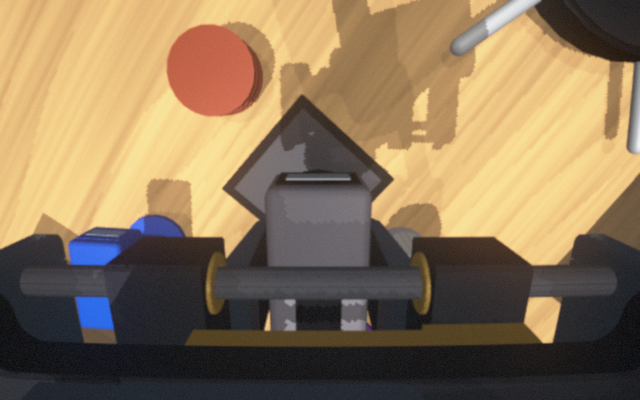

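Run:
```python
from h import *
for n,o,f,pts in(('scene',(190,155),5,[(650,27),(725,75),(622,187),(545,130)]),('side',(240,90),4,[(245,283),(340,268),(385,360),(282,378)])):
    P=atz(imaging.camera_info(n),*(np.array(pts)/f+o).T,180)[:,:2];print(n,P.round(1).tolist(),P.mean(0).round(1),[np.hypot(*(P[i]-P[i-1])).round() for i in range(4)])
    for i in range(4):
        e=P[i]-P[i-1];print(np.degrees(np.arctan2(e[1],e[0])).round(1),end=' ')
    print()
go([426,-137,215],-47.8)
```

```text
scene [[476.9, -12.5], [524.8, 30.4], [601.9, -51.2], [549.1, -94.2]] [538.2 -31.9] [np.float64(109.0), np.float64(64.0), np.float64(112.0), np.float64(68.0)]
131.5 41.9 -46.6 -140.8 
side [[598.1, -53.4], [548.7, -98.3], [479.3, -20.4], [528.9, 25.1]] [538.7 -36.7] [np.float64(105.0), np.float64(67.0), np.float64(104.0), np.float64(67.0)]
-48.6 -137.7 131.7 42.5 
t 12.65 pos [ 496.6 -361.1  194.9] phi 36.0 -> delta cm [-22.27  -2.06   7.46] twist [-0.1 83.8  0.1] w 43.8 F [-1.4  0.3 -2.2]
```

```bash
python3 -m pendant '[{"delta_pos":[-2,-1,0.7],"twist":[0,8,0],"grip":20},{"delta_pos":[-4.5,-2,1.5],"twist":[0,16,0],"grip":20},{"delta_pos":[-7,-2,2.3],"twist":[0,24,0],"grip":20},{"delta_pos":[-9.5,-2,3.2],"twist":[0,32,0],"grip":20},{"delta_pos":[-12,-2,4],"twist":[0,40,0],"grip":20}]' 30
python3 -c "
from h import *
go([426,-137,215],-47.8)"
```

```text
time_s: 13.15
ee_pos: [456.5, -238.6, 211.8]
ee_rot: [-90.2, 0.1, -94.4]
force: [-0.1, -0.4, -3.5]
gripper_width: 44.1
t 13.15 pos [ 456.5 -238.6  211.8] phi -4.4 -> delta cm [-9.9  -0.29 -3.82] twist [ 0.2 43.4 -0. ] w 44.1 F [-0.1 -0.4 -3.5]
```

```bash
python3 -m pendant '[{"delta_pos":[-2,0,-0.7],"twist":[0,8,0],"grip":20},{"delta_pos":[-4,0,-1.5],"twist":[0,16,0],"grip":20},{"delta_pos":[-6.5,0,-2.3],"twist":[0,24,0],"grip":20},{"delta_pos":[-8.5,0,-3],"twist":[0,33,0],"grip":20},{"delta_pos":[-9.6,0,-3.4],"twist":[0,42,0],"grip":20}]' 30
python3 -m pendant '[{"delta_pos":[0,0,0],"twist":[0,1,0],"grip":20},{"delta_pos":[0,0,0],"twist":[0,1,0],"grip":20},{"delta_pos":[0,0,0],"twist":[0,1,0],"grip":20},{"delta_pos":[0,0,0],"twist":[0,1,0],"grip":20},{"delta_pos":[0,0,0],"twist":[0,1,0],"grip":20}]' 30
python3 - <<'E'
from h import *
n='wrist';c=imaging.camera_info(n);p,d=imaging.grab_frame(n)
np.savez(f'pics/{n}6.npz',d=d,**c);cv2.imwrite(f'pics/{n}6.png',p[:,:,::-1])
Q=cloud(c,d)
m=(abs(Q[...,2]-180)<6)&(np.hypot(Q[...,0]-586,Q[...,1]-6)<120);q=Q[m];print(n,m.sum(),m.any() and cv2.minAreaRect(q[:,:2].astype(np.float32)))
go([426,-137,117],-47.8)
E
```

```text
time_s: 13.65
ee_pos: [428.9, -140.1, 211.9]
ee_rot: [-90.2, -0.1, -135.5]
force: [-0.2, -0.5, -2.5]
gripper_width: 43.8
time_s: 14.15
ee_pos: [430.9, -142.6, 213.5]
ee_rot: [-90.0, -0.0, -136.2]
force: [-0.7, 0.7, -2.9]
gripper_width: 44.1
wrist 4871 ((517.3803100585938, -55.7046012878418), (12.774101257324219, 110.12889862060547), 43.61839294433594)
t 14.2 pos [ 430.9 -142.5  213.6] phi -46.2 -> delta cm [-0.03  9.66 -0.73] twist [0.  1.6 0. ] w 44.0 F [ 0.1  0.3 -3. ]
```

View pics/wrist6.png

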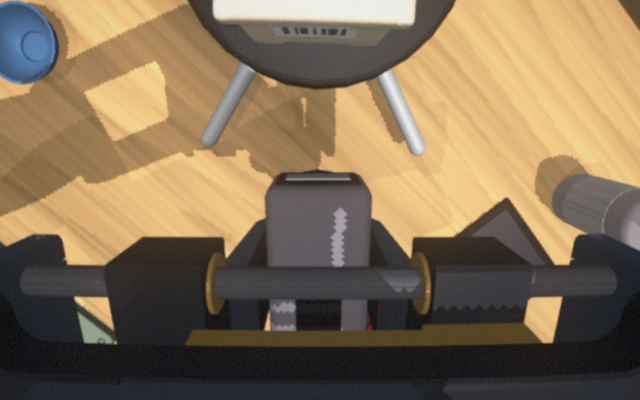

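The wrist view shows the label with its barcode at (318,30), below the rim edge from (217,22) to (413,22).

Run:
```python
from h import *
w=np.load('pics/wrist6.npz');c={k:w[k] for k in w.files}
I=cv2.imread('pics/wrist6.png');cv2.imwrite('pics/w6c.png',cv2.resize(I[0:70,200:440],None,fx=3.3,fy=3.3,interpolation=2))
Q=cloud(c,w['d'])
for a in(-135,-136.5,-138):
    n=np.array([np.cos(np.radians(a)),np.sin(np.radians(a)),0]);t=np.array([-n[1],n[0],0])
    m=(abs(Q[...,2]-180)<5)&(np.hypot(Q[...,0]-540,Q[...,1]+34)<90);q=Q[m];s=q@t;o=q@n
    # outer edge per bin
    b=np.linspace(s.min()+4,s.max()-4,12);e=[np.percentile(o[(s>=b[i])&(s<b[i+1])],98) for i in range(11)]
    k=np.polyfit((b[1:]+b[:-1])/2,e,1);print(a,'slope deg',np.degrees(np.arctan(k[0])).round(2),'edge',np.mean(e).round(1),'lat',s.min().round(1),s.max().round(1))
    print(' wheel-axis lat',(np.array([586.5,6,0])@t).round(1))
```

```text
-135 slope deg 2.85 edge -321.3 lat 350.2 460.3
 wheel-axis lat 410.5
-136.5 slope deg 1.37 edge -331.8 lat 341.5 451.6
 wheel-axis lat 399.4
-138 slope deg -0.12 edge -342.1 lat 332.5 442.7
 wheel-axis lat 388.0
```

View pics/w6c.png

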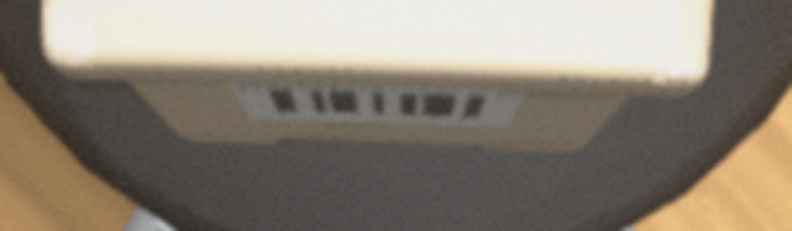

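Run:
```python
from h import *
full=lambda *p:np.array(p,float).T
w=np.load('pics/wrist6.npz');c={k:w[k] for k in w.files};Q=cloud(c,w['d'])
s=state();R=toolR(s)
T=(Q-s['ee_pos'])@R
m=(abs(T[...,0])<60)&(abs(T[...,2])<26)&(T[...,1]>-45)&(T[...,1]<-25)
m[:170]=False;m[265:]=False
q=T[m];print(m.sum(),np.percentile(q,[0.5,2,50,98,99.5],axis=0).round(1))
n=np.array([np.cos(np.radians(-137.9)),np.sin(np.radians(-137.9)),0])
o,d=ray(c,*full((315,32)));tt=(-346.6-o@n)/(d@n);print('label pix',(o+d*tt[:,None]).round(1))
L=np.array([516.9,-55.4,132]);go(np.r_[(L+122*n)[:2],117],-47.9)
```

```text
9168 [[-41.7 -43.6 -25.4]
 [-41.3 -39.7 -22.5]
 [-25.3 -34.4  -0.3]
 [ -9.  -27.3  22.6]
 [ -8.3 -25.7  25. ]]
label pix [[517.7 -55.9 126.8]]
t 14.2 pos [ 430.9 -142.5  213.6] phi -46.2 -> delta cm [-0.05  9.66 -0.69] twist [0.  1.7 0. ] w 44.0 F [ 0.1  0.3 -3. ]
```

```bash
python3 -m pendant '[{"delta_pos":[0,2,-0.3],"twist":[0,1,0],"grip":20},{"delta_pos":[0,5,-0.7],"twist":[0,1.7,0],"grip":20},{"delta_pos":[0,8,-0.7],"twist":[0,1.7,0],"grip":20},{"delta_pos":[0,9.7,-0.7],"twist":[0,1.7,0],"grip":20},{"delta_pos":[0,9.7,-0.7],"twist":[0,1.7,0],"grip":20}]' 30
python3 - <<'E'
from h import *
L=np.array([516.9,-55.4,132]);n=np.array([np.cos(np.radians(-137.9)),np.sin(np.radians(-137.9)),0])
p,d=imaging.grab_frame('side');cv2.imwrite('pics/s7.png',cv2.resize(p[90:240,240:420,::-1],None,fx=4,fy=4,interpolation=2))
go(np.r_[(L+122*n)[:2],117],-47.9)
E
```

```text
time_s: 14.7
ee_pos: [424.1, -136.6, 114.7]
ee_rot: [-90.3, -0.2, -137.9]
force: [-0.1, 0.3, -3.0]
gripper_width: 44.1
t 14.75 pos [ 425.5 -137.   116.2] phi -47.9 -> delta cm [-0.06 -0.08  0.07] twist [0.1 0.  0.1] w 44.0 F [-0.2 -0.2 -2.2]
```

View pics/s7.png

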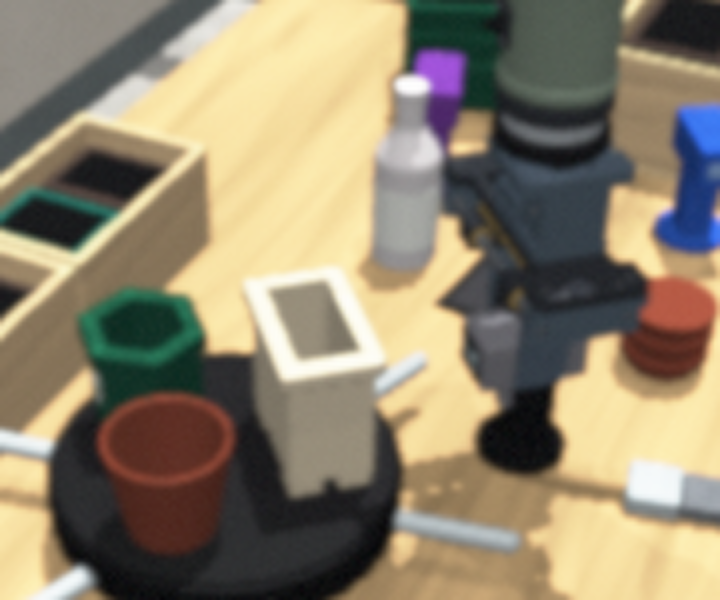

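The scanner faces the label from about 8 cm, and its foot clears the spokes. I'll trim slightly and hold.

```bash
python3 -m pendant '[{"delta_pos":[-0.05,-0.08,0.07],"twist":[0,0,0],"grip":20},{"delta_pos":[-0.05,-0.08,0.07],"twist":[0,0,0],"grip":20},{"delta_pos":[-0.05,-0.08,0.07],"twist":[0,0,0],"grip":20},{"delta_pos":[-0.05,-0.08,0.07],"twist":[0,0,0],"grip":20},{"delta_pos":[-0.05,-0.08,0.07],"twist":[0,0,0],"grip":20}]' 30
for i in 1; do python3 -m pendant '[{"delta_pos":[0,0,0],"twist":[0,0,0],"grip":20},{"delta_pos":[0,0,0],"twist":[0,0,0],"grip":20},{"delta_pos":[0,0,0],"twist":[0,0,0],"grip":20},{"delta_pos":[0,0,0],"twist":[0,0,0],"grip":20},{"delta_pos":[0,0,0],"twist":[0,0,0],"grip":20}]' 30; done
python3 -m pendant '[{"delta_pos":[0,0,0],"twist":[0,0,0],"grip":20},{"delta_pos":[0,0,0],"twist":[0,0,0],"grip":20},{"delta_pos":[0,0,0],"twist":[0,0,0],"grip":20},{"delta_pos":[0,0,0],"twist":[0,0,0],"grip":20},{"delta_pos":[0,0,0],"twist":[0,0,0],"grip":20}]' 30
python3 -m pendant '[{"delta_pos":[0,0,0],"twist":[0,0,0],"grip":20},{"delta_pos":[0,0,0],"twist":[0,0,0],"grip":20},{"delta_pos":[0,0,0],"twist":[0,0,0],"grip":20},{"delta_pos":[0,0,0],"twist":[0,0,0],"grip":20},{"delta_pos":[0,0,0],"twist":[0,0,0],"grip":20}]' 30
python3 -m pendant '[{"delta_pos":[0,0,0],"twist":[0,0,0],"grip":20},{"delta_pos":[0,0,0],"twist":[0,0,0],"grip":20},{"delta_pos":[0,0,0],"twist":[0,0,0],"grip":20},{"delta_pos":[0,0,0],"twist":[0,0,0],"grip":20},{"delta_pos":[0,0,0],"twist":[0,0,0],"grip":20}]' 30
python3 - <<'E'
from h import *
n='wrist';c=imaging.camera_info(n);p,d=imaging.grab_frame(n)
cv2.imwrite('pics/w8.png',p[:,:,::-1])
p,d=imaging.grab_frame('scene');cv2.imwrite('pics/s8.png',cv2.resize(p[130:260,190:390,::-1],None,fx=4,fy=4,interpolation=2))
L=np.array([516.9,-55.4,132]);n=np.array([np.cos(np.radians(-137.9)),np.sin(np.radians(-137.9)),0])
go(np.r_[(L+122*n)[:2],117],-47.9)
E
```

```text
time_s: 15.25
ee_pos: [426.9, -137.3, 117.9]
ee_rot: [-90.0, 0.0, -137.9]
force: [-0.1, -0.2, -2.3]
gripper_width: 43.9
time_s: 15.75
ee_pos: [426.8, -137.3, 117.5]
ee_rot: [-90.0, -0.0, -137.9]
force: [1.0, -0.2, -1.9]
gripper_width: 44.2
time_s: 16.25
ee_pos: [426.8, -137.2, 117.6]
ee_rot: [-90.0, -0.0, -137.9]
force: [-0.0, -0.5, -2.1]
gripper_width: 43.9
time_s: 16.75
ee_pos: [426.8, -137.3, 117.6]
ee_rot: [-90.0, -0.0, -137.9]
force: [-0.5, 0.9, -2.9]
gripper_width: 44.1
time_s: 17.25
ee_pos: [426.8, -137.3, 117.6]
ee_rot: [-90.0, -0.0, -137.9]
force: [-0.1, 0.5, -2.5]
gripper_width: 44.2
t 17.35 pos [ 426.8 -137.3  117.6] phi -47.9 -> delta cm [ 0.03  0.06 -0.03] twist [-0. -0.  0.] w 44.2 F [ 0.   0.4 -2.8]
```

View pics/w8.png

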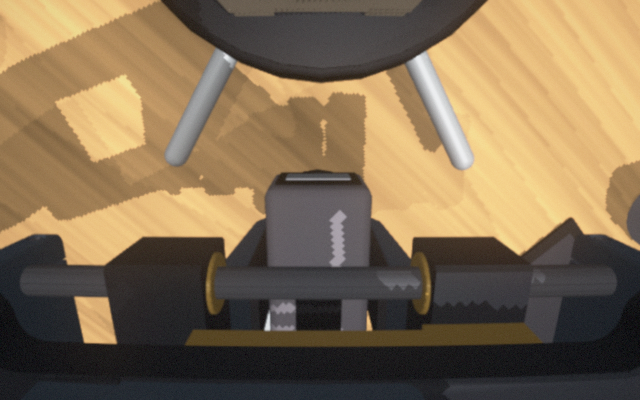

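View pics/s8.png

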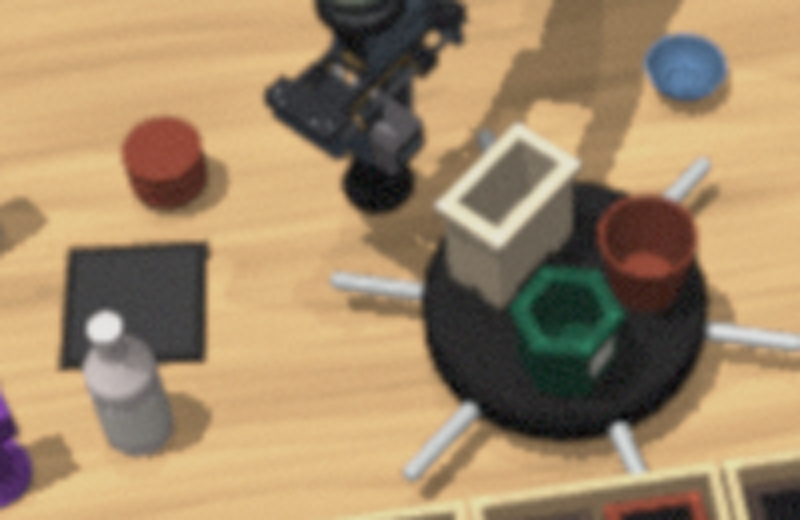

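The views agree: the window squarely faces the label, and the scanner held still for 2.1 s. The pad is now clear in the scene view, so I'll measure its middle.

Run:
```python
from h import *
c=imaging.camera_info('scene')
P=atz(c,*(np.array([(70,247),(208,243),(205,361),(61,368)])/4+[190,130]).T,4);print(P.round(1).tolist(),P.mean(0).round(1))
c=imaging.camera_info('side')
P=atz(c,*(np.array([(505,235),(629,281),(567,352),(438,300)])/4+[240,90]).T,4);print(P.round(1).tolist(),P.mean(0).round(1))
go([440,-200,215],-10)
```

```text
[[418.6, -423.2, 4.0], [435.3, -297.4, 4.0], [560.2, -309.6, 4.0], [546.4, -436.1, 4.0]] [ 490.1 -366.6    4. ]
[[544.0, -442.9, 4.0], [420.1, -424.7, 4.0], [435.3, -303.1, 4.0], [559.4, -321.6, 4.0]] [ 489.7 -373.1    4. ]
t 17.35 pos [ 426.8 -137.3  117.6] phi -47.9 -> delta cm [ 3.23 -9.74  5.54] twist [ -0.  -37.9   0. ] w 44.2 F [ 0.   0.4 -2.8]
```

```bash
python3 -m pendant '[{"delta_pos":[1.5,-2.5,0],"twist":[0,-3,0],"grip":20},{"delta_pos":[3,-5.5,1.5],"twist":[0,-11,0],"grip":20},{"delta_pos":[4.5,-8,4],"twist":[0,-19,0],"grip":20},{"delta_pos":[6,-9,7],"twist":[0,-27,0],"grip":20},{"delta_pos":[7.5,-9.5,10],"twist":[0,-35,0],"grip":20}]' 30
python3 -c "
from h import *
go([478,-345,210],36)"
```

```text
time_s: 17.85
ee_pos: [438.9, -263.2, 214.3]
ee_rot: [-89.8, -0.1, -102.6]
force: [0.9, -0.6, -2.7]
gripper_width: 43.6
t 17.85 pos [ 438.9 -263.2  214.3] phi -12.6 -> delta cm [7.13 0.46 5.59] twist [ -0.1 -48.6   0.1] w 43.6 F [ 0.9 -0.6 -2.7]
```

```bash
python3 -m pendant '[{"delta_pos":[1.5,0,1],"twist":[0,-8,0],"grip":20},{"delta_pos":[3,0,2],"twist":[0,-16,0],"grip":20},{"delta_pos":[4.5,0,3.2],"twist":[0,-24,0],"grip":20},{"delta_pos":[6,0,4.5],"twist":[0,-32,0],"grip":20},{"delta_pos":[7,0,5.5],"twist":[0,-40,0],"grip":20}]' 30
python3 -m pendant '[{"delta_pos":[0,0,0],"twist":[0,-6,0],"grip":20},{"delta_pos":[0,0,0],"twist":[0,-8.5,0],"grip":20},{"delta_pos":[0,0,0],"twist":[0,-8.5,0],"grip":20},{"delta_pos":[0,0,0],"twist":[0,-8.5,0],"grip":20},{"delta_pos":[0,0,0],"twist":[0,-8.5,0],"grip":20}]' 30
python3 - <<'E'
from h import *
n='wrist';c=imaging.camera_info(n);p,d=imaging.grab_frame(n)
np.savez(f'pics/{n}9.npz',d=d,**c);cv2.imwrite(f'pics/{n}9.png',p[:,:,::-1])
cv2.imwrite('pics/w9c.png',cv2.resize(p[60:240,200:430,::-1],None,fx=3.3,fy=3.3,interpolation=2))
go([490,-368,100],36)
E
```

```text
time_s: 18.35
ee_pos: [476.5, -343.4, 212.2]
ee_rot: [-90.0, 0.0, -62.6]
force: [0.5, 0.5, -2.3]
gripper_width: 43.5
time_s: 18.85
ee_pos: [476.1, -342.1, 212.5]
ee_rot: [-90.0, 0.0, -54.4]
force: [0.3, 0.1, -3.4]
gripper_width: 44.0
t 18.9 pos [ 476.1 -342.1  212.6] phi 35.6 -> delta cm [ 2.91 11.26 -0.38] twist [ 0.  -0.4  0. ] w 44.3 F [-0.2 -0.6 -2.5]
```

View pics/w9c.png

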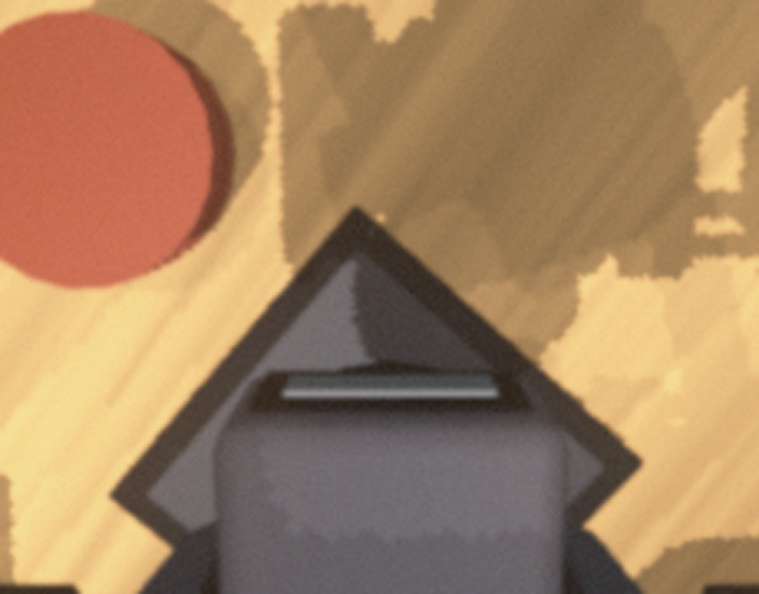

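Run:
```python
from h import *
w=np.load('pics/wrist9.npz');c={k:w[k] for k in w.files}
P=atz(c,*(np.array([(356,205),(642,463),(110,495)])/3.3+[200,60]).T,4);print(P.round(1).tolist(),((P[1]+P[2])/2).round(1),np.hypot(*(P[0]-P[1])[:2]),np.hypot(*(P[0]-P[2])[:2]))
# saucer circle z=60 check
Q=cloud(c,w['d']);m=(abs(Q[...,2]-4)<3);
e1=(P[1]-P[0])/np.linalg.norm(P[1]-P[0]);e2=(P[2]-P[0])/np.linalg.norm(P[2]-P[0]);print('centre w/65',(P[0]+65*(e1+e2)).round(1))
```

```text
[[434.4, -300.6, 4.0], [561.9, -313.9, 4.0], [421.8, -428.0, 4.0]] [ 491.9 -371.     4. ] 128.22652504177668 127.99238392691866
centre w/65 [ 492.7 -372.     4. ]
```

```bash
python3 -m pendant '[{"delta_pos":[1.5,1.5,-0.2],"twist":[0,-0.4,0],"grip":20},{"delta_pos":[2.9,4.5,-0.4],"twist":[0,-0.4,0],"grip":20},{"delta_pos":[2.9,8,-0.4],"twist":[0,-0.4,0],"grip":20},{"delta_pos":[2.9,11,-0.4],"twist":[0,-0.4,0],"grip":20},{"delta_pos":[2.9,11.5,-0.4],"twist":[0,-0.4,0],"grip":20}]' 30
python3 -m pendant '[{"delta_pos":[0,0,0],"twist":[0,0,0],"grip":20},{"delta_pos":[0,0,0],"twist":[0,0,0],"grip":20},{"delta_pos":[0,0,0],"twist":[0,0,0],"grip":20},{"delta_pos":[0,0,0],"twist":[0,0,0],"grip":20},{"delta_pos":[0,0,0],"twist":[0,0,0],"grip":20}]' 30
python3 - <<'E'
from h import *
for n in('scene','side'):
    p,d=imaging.grab_frame(n);x,y=((190,140),(320,90))[n=='side'];cv2.imwrite(f'pics/{n}10.png',cv2.resize(p[y:y+110,x:x+130,::-1],None,fx=4,fy=4,interpolation=2))
go([489.6,-367.8,84.5],36)
E
```

```text
time_s: 19.4
ee_pos: [487.5, -366.4, 93.7]
ee_rot: [-90.1, 0.5, -54.0]
force: [-0.7, 0.5, -3.0]
gripper_width: 44.2
time_s: 19.9
ee_pos: [490.2, -368.4, 98.6]
ee_rot: [-90.0, -0.1, -54.0]
force: [1.0, -0.0, -3.1]
gripper_width: 44.1
t 20.0 pos [ 489.9 -368.3   98.1] phi 36.0 -> delta cm [-0.06  1.36  0.  ] twist [-0.  -0.   0.1] w 43.9 F [ 0.3  0.8 -2.3]
```

View pics/side10.png

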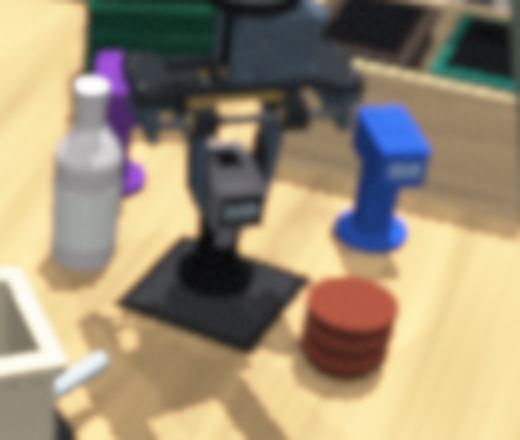

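View pics/scene10.png

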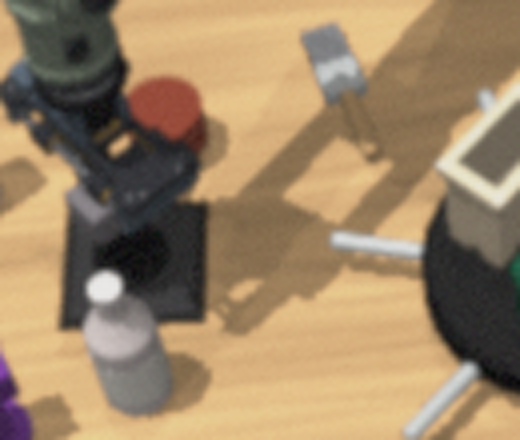

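```bash
python3 -m pendant '[{"delta_pos":[-0.05,0.4,0],"twist":[0,0,0],"grip":20},{"delta_pos":[-0.05,0.8,0],"twist":[0,0,0],"grip":20},{"delta_pos":[-0.05,1.1,0],"twist":[0,0,0],"grip":20},{"delta_pos":[-0.05,1.3,0],"twist":[0,0,0],"grip":20},{"delta_pos":[-0.05,1.35,0],"twist":[0,0,0],"grip":20}]' 30
python3 -m pendant '[{"delta_pos":[0,0,0],"twist":[0,0,0],"grip":20},{"delta_pos":[0,0,0],"twist":[0,0,0],"grip":20},{"delta_pos":[0,0,0],"twist":[0,0,0],"grip":20},{"delta_pos":[0,0,0],"twist":[0,0,0],"grip":20},{"delta_pos":[0,0,0],"twist":[0,0,0],"grip":20}]' 30
```

```text
time_s: 20.5
ee_pos: [489.3, -367.7, 84.1]
ee_rot: [-90.0, 0.0, -54.0]
force: [-1.8, 0.6, 1.0]
gripper_width: 43.9
time_s: 21.0
ee_pos: [489.5, -367.7, 84.1]
ee_rot: [-90.0, -0.0, -54.0]
force: [-0.9, -0.0, -1.6]
gripper_width: 44.0
```

```bash
python3 -m pendant '[{"delta_pos":[0,0.06,0],"twist":[0,0,0],"grip":20},{"delta_pos":[0,0.06,0],"twist":[0,0,0],"grip":20},{"delta_pos":[0,0.06,0],"twist":[0,0,0],"grip":20},{"delta_pos":[0,0.06,0],"twist":[0,0,0],"grip":20},{"delta_pos":[0,0.06,0],"twist":[0,0,0],"grip":20}]' 30
python3 - <<'E'
from h import *
for n in('scene','side'):
    p,d=imaging.grab_frame(n);x,y=((200,170),(350,120))[n=='side'];cv2.imwrite(f'pics/{n}11.png',cv2.resize(p[y:y+70,x:x+80,::-1],None,fx=7,fy=7,interpolation=2))
go([489.6,-367.8,84.5],36)
c=imaging.camera_info('side');
f=np.array([492,-371,0]);a=np.linspace(0,2*np.pi,8)[:-1]
print('foot expected side', (proj(c,[[492,-371,4]])-[350,120])*7)
c=imaging.camera_info('scene');print('scene',(proj(c,[[492,-371,4]])-[200,170])*7)
E
```

```text
time_s: 21.5
ee_pos: [489.5, -367.8, 84.1]
ee_rot: [-90.0, -0.0, -54.0]
force: [-3.5, 0.4, 5.2]
gripper_width: 43.7
t 21.6 pos [ 489.5 -367.8   84.1] phi 36.0 -> delta cm [ 0.01 -0.04  0.01] twist [ 0. -0.  0.] w 43.8 F [-2.  -0.3  6.6]
foot expected side [[159.47344299 299.2366683 ]]
scene [[159.705912   255.55707907]]
```

View pics/side11.png

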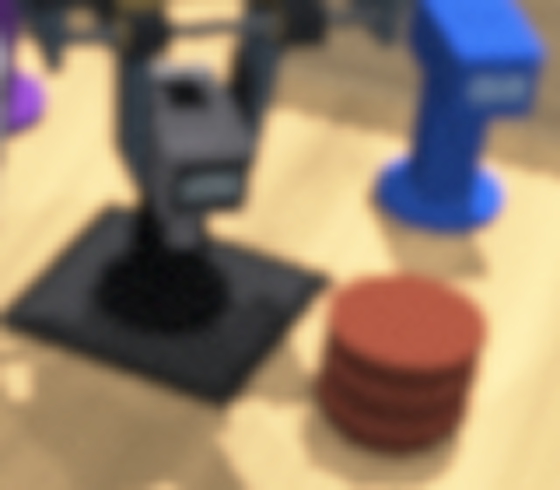

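View pics/scene11.png

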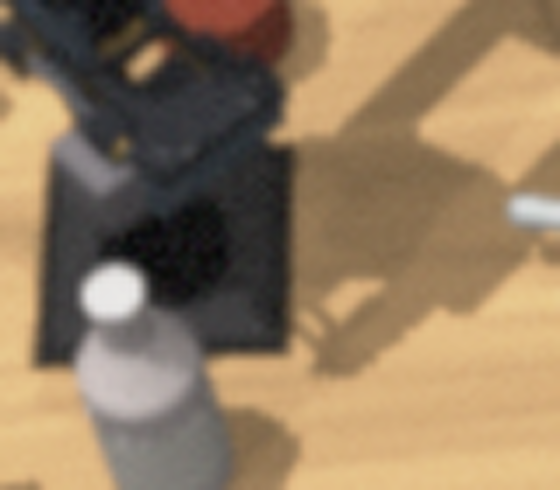

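Run:
```python
from h import *
a=np.linspace(0,2*np.pi,73)
for n,o in(('side',(350,120)),('scene',(200,170))):
    c=imaging.camera_info(n)
    q=(proj(c,np.c_[492+34*np.cos(a),-371+34*np.sin(a),4+0*a])-o)*7;print(n,q.min(0).round(),q.max(0).round())
    s=np.array([[1,1],[1,-1],[-1,-1],[-1,1]])*65@np.array([[.994,-.105],[.105,.994]]);print(((proj(c,np.c_[s+[492,-371],[4]*4])-o)*7).round().tolist())
```

```text
side [ 91. 260.] [228. 340.]
[[-18.0, 322.0], [103.0, 199.0], [332.0, 277.0], [222.0, 411.0]]
scene [ 94. 200.] [226. 312.]
[[282.0, 358.0], [24.0, 371.0], [42.0, 157.0], [290.0, 144.0]]
```

The foot's outline is centred on the pad to about 2-3 mm in both views. Releasing.

```bash
python3 -m pendant '[{"delta_pos":[0,-0.04,0],"twist":[0,0,0],"grip":50},{"delta_pos":[0,-0.04,0],"twist":[0,0,0],"grip":60},{"delta_pos":[0,-0.04,0],"twist":[0,0,0],"grip":75},{"delta_pos":[0,-0.04,0],"twist":[0,0,0],"grip":80},{"delta_pos":[0,-0.04,0],"twist":[0,0,0],"grip":80}]' 20
python3 -m pendant '[{"delta_pos":[0,-1,0],"twist":[0,0,0],"grip":80},{"delta_pos":[0,-4,0],"twist":[0,0,0],"grip":80},{"delta_pos":[0,-8,0],"twist":[0,0,0],"grip":80},{"delta_pos":[0,-12,0],"twist":[0,0,0],"grip":80},{"delta_pos":[0,-16,0],"twist":[0,0,0],"grip":80}]' 20
python3 -c "
from h import *
go([440,-250,300],36);go([300,-450,300],36)"
```

```text
time_s: 22.1
ee_pos: [489.6, -367.8, 83.7]
ee_rot: [-90.0, -0.0, -54.0]
force: [0.1, 0.4, 0.4]
gripper_width: 72.2
time_s: 22.6
ee_pos: [489.4, -367.6, 246.4]
ee_rot: [-90.0, -0.1, -54.0]
force: [0.8, 0.4, -0.4]
gripper_width: 73.2
t 22.6 pos [ 489.4 -367.6  246.4] phi 36.0 -> delta cm [-12.41  -5.38   2.92] twist [-0.   0.   0.1] w 73.2 F [ 0.8  0.4 -0.4]
t 22.6 pos [ 489.4 -367.6  246.4] phi 36.0 -> delta cm [ -4.46  -5.37 -20.16] twist [-0.   0.   0.1] w 73.2 F [ 0.8  0.4 -0.4]
```

```bash
python3 -m pendant '[{"delta_pos":[-3,-2,0],"twist":[0,0,0],"grip":80},{"delta_pos":[-6,-4,0],"twist":[0,0,0],"grip":80},{"delta_pos":[-9,-4,0],"twist":[0,0,0],"grip":80},{"delta_pos":[-10,-4,0],"twist":[0,0,0],"grip":80},{"delta_pos":[-10,-4,0],"twist":[0,0,0],"grip":80}]' 20
python3 - <<'E'
from h import *
n='wrist';c=imaging.camera_info(n);p,d=imaging.grab_frame(n)
np.savez('pics/w12.npz',d=d,**c);cv2.imwrite('pics/w12.png',p[:,:,::-1])
Q=cloud(c,d);m=(abs(Q[...,2]-119)<6)&(np.hypot(Q[...,0]-490,Q[...,1]+367)<70);q=Q[m];print(m.sum(),np.median(q[:,2]),cv2.minAreaRect(q[:,:2].astype(np.float32)))
p,d=imaging.grab_frame('scene');cv2.imwrite('pics/s12.png',cv2.resize(p[120:310,80:480,::-1],None,fx=2,fy=2,interpolation=2))
E
```

```text
time_s: 23.1
ee_pos: [430.3, -286.2, 284.8]
ee_rot: [-90.0, -0.1, -54.0]
force: [0.7, -0.1, -1.1]
gripper_width: 72.9
1534 118.24924598521677 ((487.968505859375, -365.80340576171875), (44.0739631652832, 78.52381896972656), 35.700225830078125)
```

View pics/w12.png

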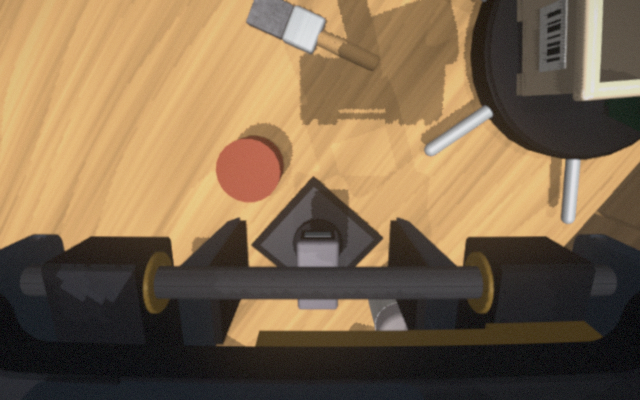

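View pics/s12.png

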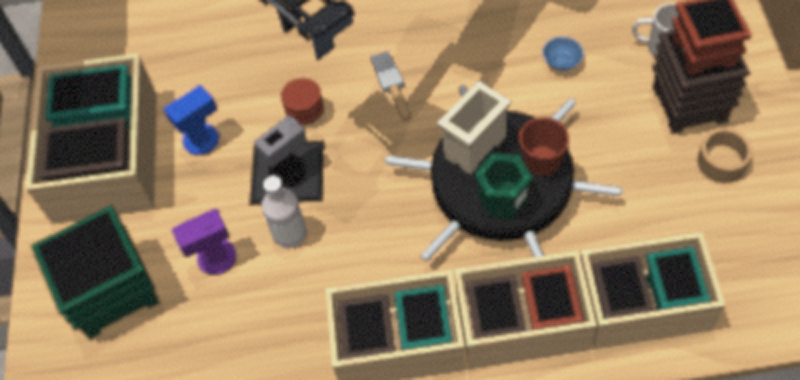

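Scanner upright with its foot within about 2 mm of the pad's middle. The gripper is clear at z 285 and every other item looks where it was. Handing in.

```bash
python3 -m pendant '[{"delta_pos":[0,0,0],"twist":[0,0,0],"grip":80},{"delta_pos":[0,0,0],"twist":[0,0,0],"grip":80},{"delta_pos":[0,0,0],"twist":[0,0,0],"grip":80},{"delta_pos":[0,0,0],"twist":[0,0,0],"grip":80},{"delta_pos":[0,0,0],"twist":[0,0,0],"grip":80}]' 20
python3 -c "
from h import *
job.job_done()"
```

```text
time_s: 23.7
ee_pos: [430.8, -287.0, 283.7]
ee_rot: [-90.0, 0.0, -54.0]
force: [0.2, -0.4, 0.3]
gripper_width: 72.5
the job is handed in; nothing more can be done
```

I did the job in the order asked and handed it in at 23.7 s; no verdict is reported.

- **Turntable:** I pushed one spoke round with closed fingertips by about 128°. The label now looks along about -138° in the world frame, back towards the robot and the pad side. The pots kept their places on the disc, and in the pictures the gripper stayed clear of them.
- **Scan:** I held the grey scanner still for about 2 s, with the window about 80 mm from the label. By my measurements it was within about 1 mm of the label's middle and within 1° of square.
- **Return:** The scanner stands upright and released on the pad. Its foot is about 1.5 mm from my estimate of the pad's middle, and the wrist camera measured its head at the expected height. The gripper is clear of everything, and the rest of the bench looks unchanged in the last pictures.

**Disagreement:** the scene and side cameras differed by about 4–6 mm in y for the pad and the pot. I took the pad's middle from the wrist camera and the label's position mainly from it. Those values fell between the other two cameras or agreed with their average. The label and pad errors above therefore rest mostly on the wrist camera.

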